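# Couple snap hooks into the proof-load bed and load them

## Task

The test bed's tensioning lever is still over from the last test: swing it right back to slack, then couple every snap hook lying on the bench into a lane of its own by snapping it through its gate onto the lane's sprung eye so that the gate shuts again, laying its tail eye in the fork opposite, and pushing one of the parked headed pins down through fork and tail until its head seats. Keep the lever slack until all hooks are clipped and pinned, then throw it fully over so that every hook pulls on its eye, and leave it so. Do not disturb the meter or the solder reel.

Things in the scene. Friction and masses are not known exactly. Their poses are not given: they have to be found in the camera images.
- bed: Grey proof-load bed, fixed, 236 (x) by 305 (y) mm, base top z 10; origin under its middle, z up. Three lanes along y at x -80, 0, +80. +y end: dark anchor beam (y 111 to 155, top z 58) with a sprung eye per lane; -y end: sliding crosshead with a fork per lane, then the lever. A hook lies in a lane with its bow to bed +y, gate to bed -x.
- lever_grip (a point): Middle (z 72) of the black upright grip post at the end of the tensioning lever: 18 mm thick from z 56 to 82, thinner below; the arm's top is at z 39. The pivot, a vertical axis, is at bed x 85, y -130 mm, 85 mm away.
- lever (a joint): Angle of the tensioning lever, rad: 0 = slack (arm points out along bed -y), 1.5 = fully over (arm along bed -x; clockwise seen from above). Stiff, 4 to 7 N at the grip; stays where it is left. Draws the crosshead with its forks towards bed -y, 7.5 mm a radian.
- eye1_bar (a point): Lane 1, bed x -80 mm: middle (z 42) of the eye's near upright bar. The eye is an upright loop of 8 mm round steel in the lane's vertical plane; its opening runs 40 mm from this bar towards bed +y and from z 29 to 55. A hook's nose goes in through it sideways. A rest plate (46x26 mm, top z 28, bed y -12 to 14) lies under the hook's frame.
- eye1 (a joint): How far eye 1 is drawn out of its spring barrel towards bed -y, m: 0 = unloaded, 0.010 at most; spring 1.5 N per mm.
- fork1_hole (a point): Lane 1: centre of the 12 mm hole in the fork's top face, z 56. Fork: two flat plates, 28 mm wide, z 50 to 56 and 24 to 30, the same upright hole in both, ends 12.5 mm from the hole to bed +y; the 20 mm gap is open to +y and both sides. Lever slack: the hole is 101 mm from the eye's near bar.
- eye2_bar (a point): Lane 2, bed x 0 mm: middle (z 42) of the eye's near upright bar. The eye is an upright loop of 8 mm round steel in the lane's vertical plane; its opening runs 40 mm from this bar towards bed +y and from z 29 to 55. A hook's nose goes in through it sideways. A rest plate (46x26 mm, top z 28, bed y -12 to 14) lies under the hook's frame.
- eye2 (a joint): How far eye 2 is drawn out of its spring barrel towards bed -y, m: 0 = unloaded, 0.010 at most; spring 1.5 N per mm.
- fork2_hole (a point): Lane 2: centre of the 12 mm hole in the fork's top face, z 56. Fork: two flat plates, 28 mm wide, z 50 to 56 and 24 to 30, the same upright hole in both, ends 12.5 mm from the hole to bed +y; the 20 mm gap is open to +y and both sides. Lever slack: the hole is 101 mm from the eye's near bar.
- eye3_bar (a point): Lane 3, bed x 80 mm: middle (z 42) of the eye's near upright bar. The eye is an upright loop of 8 mm round steel in the lane's vertical plane; its opening runs 40 mm from this bar towards bed +y and from z 29 to 55. A hook's nose goes in through it sideways. A rest plate (46x26 mm, top z 28, bed y -12 to 14) lies under the hook's frame.
- eye3 (a joint): How far eye 3 is drawn out of its spring barrel towards bed -y, m: 0 = unloaded, 0.010 at most; spring 1.5 N per mm.
- fork3_hole (a point): Lane 3: centre of the 12 mm hole in the fork's top face, z 56. Fork: two flat plates, 28 mm wide, z 50 to 56 and 24 to 30, the same upright hole in both, ends 12.5 mm from the hole to bed +y; the 20 mm gap is open to +y and both sides. Lever slack: the hole is 101 mm from the eye's near bar.
- hook1: Flat steel snap hook 129x49x10 mm, lying flat; may be absent. Origin on the underside, x from tail to bow, z up. Tail eye at x -54: 24 mm across, upright 13 mm hole. Shank 14 mm wide, x -42 to -6: grip near x -21. Open frame: spine along y -23, bow's inner face at x 54, nose ends at x 39, y 17 (gate side); free inside from y -18 to 12.
- gate1 (a joint): Angle of this hook's sprung gate, rad: 0 shut, 0.9 open. A 7 mm rod hinged at hook x 0, y 17, closing to the nose at x 39; it swings inwards (to -y) when a bar presses it from outside near its tip, 2 to 4 N, and springs shut once the bar's centre is past x 44.
- hook2: Flat steel snap hook 129x49x10 mm, lying flat; may be absent. Origin on the underside, x from tail to bow, z up. Tail eye at x -54: 24 mm across, upright 13 mm hole. Shank 14 mm wide, x -42 to -6: grip near x -21. Open frame: spine along y -23, bow's inner face at x 54, nose ends at x 39, y 17 (gate side); free inside from y -18 to 12.
- gate2 (a joint): Angle of this hook's sprung gate, rad: 0 shut, 0.9 open. A 7 mm rod hinged at hook x 0, y 17, closing to the nose at x 39; it swings inwards (to -y) when a bar presses it from outside near its tip, 2 to 4 N, and springs shut once the bar's centre is past x 44.
- hook3: Flat steel snap hook 129x49x10 mm, lying flat; may be absent. Origin on the underside, x from tail to bow, z up. Tail eye at x -54: 24 mm across, upright 13 mm hole. Shank 14 mm wide, x -42 to -6: grip near x -21. Open frame: spine along y -23, bow's inner face at x 54, nose ends at x 39, y 17 (gate side); free inside from y -18 to 12.
- gate3 (a joint): Angle of this hook's sprung gate, rad: 0 shut, 0.9 open. A 7 mm rod hinged at hook x 0, y 17, closing to the nose at x 39; it swings inwards (to -y) when a bar presses it from outside near its tip, 2 to 4 N, and springs shut once the bar's centre is past x 44.
- pin1: Headed pin, upright, parked at the start in a 13 mm hole of the anchor beam (origin then at z 18). Origin at its tip, z up to the head: shank 9 mm across and 40 mm long with a tapered tip, then a round ribbed head 20 mm across from z 40 to 66 (take it by the head). Seated, the head's underside lies on the fork's top face.
- pin2: Headed pin, upright, parked at the start in a 13 mm hole of the anchor beam (origin then at z 18). Origin at its tip, z up to the head: shank 9 mm across and 40 mm long with a tapered tip, then a round ribbed head 20 mm across from z 40 to 66 (take it by the head). Seated, the head's underside lies on the fork's top face.
- pin3: Headed pin, upright, parked at the start in a 13 mm hole of the anchor beam (origin then at z 18). Origin at its tip, z up to the head: shank 9 mm across and 40 mm long with a tapered tip, then a round ribbed head 20 mm across from z 40 to 66 (take it by the head). Seated, the head's underside lies on the fork's top face.
- meter: Hand-held multimeter lying on the bench, 142x74x44 mm; origin under its middle. Leave it alone.
- reel: Reel of solder standing on the bench, 54 mm across, 42 high; origin under its middle. Leave it alone.

How it is judged:
By the outcome, as a careful person would: the job done as asked, in the order asked, and still so for the second after the job is handed in, with the robot touching nothing.
Of hook1, hook2, hook3 only 2 to 3 are there at a start; the rules pass over those that are not, and their reading is None.
At some moment in a run one of hook1, hook2, hook3 may be knocked a few centimetres aside while the robot is not near it.
It also fails if it takes over 210 s, if anything falls off the work surface, if the arm or the gripper's body presses on something with over 40 N, if the wrist force passes 120 N, or if a joint passes its speed limit or range.

## Robot

A 6-joint arm with a two-finger parallel gripper is mounted at the origin on a cart in front of the work surface, level with it; the furniture and walls round the work are solid. World frame = base frame: x ahead of the robot, y to its left, z up, the work surface at z = 0. Lengths are in m, angles in rad, forces in N, time in s.
With the tool pointing down it reaches from about 0.3 to 0.85 m from the base axis. Payload 5.4 kg.
Tool frame: the origin (TCP) lies at the centre of the arm's flange, where the gripper is bolted on; the fingertips stand 173 mm ahead of it and the grasp point (between the pads) lies 155 mm ahead of it; z points along the fingers, y is the line along which they close (so a half turn about z gives the same grasp; the last joint's range is limited). The gripper opens to 85 mm and grips with 20 to 120 N. Pads are 22 mm wide; open, the fingers measure 114 mm over their backs; the gripper's body (76 mm by 85 mm) begins 54 mm behind the grasp point. The pads swing forward as they close: fully open they stand 13 mm farther back than shut.
Start: joints at [0.991, 0.158, 1.597, -0, 1.386, -0.21], TCP at [0.208, 0.536, 0.405] pointing down, gripper open.
Joint ranges: [-2.91, 2.91], [-0.94, 2.29], [0.18, 2.7], [-1.29, 4.43], [0.17, 2.64], [-3, 3]. Speed limits (rad/s): [2.57, 2.57, 3.14, 3.14, 3.14, 3.14].

## Interface

Orientations are given as a unit quaternion [w, x, y, z].
In Python, from cell import env gives the robot as it stands.
- The arm moves only by the shell command python3 drive.py 'ROWS' [FORCE]. ROWS is a JSON list of rows, 1 to 5 of them, each of 7 numbers: dx, dy, dz in m, then a rotation vector rx, ry, rz in rad, then the finger opening in m; each row shifts and turns the commanded pose from where the row before left it, along the tool's axes as they then stand; what a row does not reach is not made up. A row lasts 1/10 s, in which the tool goes at most 0.05 m and 0.15 rad, less where a joint would pass 70% of its speed; a pose out of reach is approached as far as the arm can. The fingers move at their own pace and stop on an object; FORCE is the grip in N (left out, the last holds). Time passes only in rows, so rows that do not move let the fingers close. It prints the time, the measured TCP pose, the force, the opening and the grip force at its end.
- env.observe(): the state, without advancing time (a new reading comes with each control period).
- env.camera(name): name is "scene" or "top" or "wrist"; returns a dict with "image" (420x560x3 uint8, blue, green, red), "z_map" (420x560 float32, m along the optical axis (not along the pixel's ray), 0 where there is no reading), "fx", "fy", "cx", "cy" (pixels), "R" (3x3) and "t" (3): a world point X has camera coordinates R X + t. Camera axes: x right, y down, z forward; pixel columns grow to the right and rows downward; lengths in m; the calibration is good to about 2 mm. A picture is of the moment at which its call begins.
- env.hand_in(): hands the job in; it is judged then, once.
The state is a dict: "time_s": time; "q": joint angles; "dq": joint speeds; "joint_efforts": joint torques, N m; "eef_pos": TCP position; "tool_rot": TCP orientation; "contact_force": force on the tool from outside, world axes, zero at the start; "moment": the same for the moment, N m; "grip_width": finger opening in m; "finger_force": force on a finger pad.
Only numpy, scipy, OpenCV 4.12 (cv2) and the standard library are available. Lean on these libraries where they do the work, as an engineer would, in place of code of your own. Each camera call takes 0.05 s, during which the arm holds its last target. There are 200 camera calls.

## Working session

There is one attempt and no reset: what is moved stays moved. The work goes in short steps, Python scripts to look and compute and a shell command to move; the robot and the scene stay as the last step left them, time stands still between calls to the robot, and variables do not carry over. Pictures are saved under pics/ and viewed, at most 14 in all, crops included, and the job is handed in when it is done.

```bash
ls; mkdir -p pics; python3 - <<'E'
from cell import env
import cv2,json
for n in("scene","top","wrist"):
    c=env.camera(n);cv2.imwrite(f"pics/{n}0.png",c["image"]);print(n,c["fx"],c["cx"],c["cy"],c["R"].round(3).tolist(),c["t"].round(3).tolist())
o=env.observe();print(o)
E
```

```text
cell.py
drive.py
pics
scene 516.8779115412747 284.68478959650537 213.50529482108266 [[0.801, -0.599, -0.018], [-0.364, -0.463, -0.808], [0.475, 0.654, -0.589]] [-0.42, 0.261, 0.901]
top 415.83250419511404 286.17512761038273 206.29630246376104 [[-0.007, -1.0, -0.012], [-0.995, 0.008, -0.097], [0.097, 0.012, -0.995]] [0.008, 0.547, 1.106]
wrist 292.5801504919546 274.69882380961644 207.47229497301186 [[0.362, 0.932, -0.001], [0.887, -0.344, 0.309], [0.288, -0.113, -0.951]] [-0.574, -0.039, 0.379]
{'time_s': 0.15, 'q': array([ 9.90916563e-01,  1.58922126e-01,  1.59794312e+00,  9.06390387e-06,
        1.38619386e+00, -2.10134532e-01]), 'dq': array([ 0.00021952, -0.00117373, -0.00243571, -0.00026314, -0.00086799,
        0.00078485]), 'joint_efforts': array([ 2.73253809e-04, -3.96380174e+01, -3.31784713e+01, -2.18824575e-04,
        5.48671742e-03,  1.31370345e-05]), 'eef_pos': array([0.20770997, 0.53594447, 0.40393279]), 'tool_rot': array([-2.86267070e-04,  1.83822093e-01,  9.82959257e-01, -6.75047853e-04]), 'contact_force': array([-0.06843183,  0.32902834, -0.17539401]), 'moment': array([-0.0285828 , -0.05171583,  0.00072531]), 'finger_force': 0.0, 'grip_width': 0.08536734172429714}
```
View pics/top0.png

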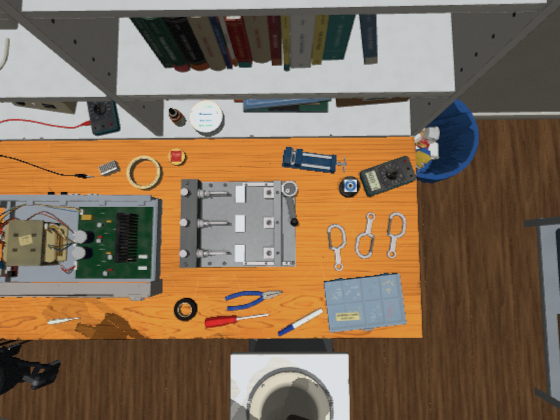

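View pics/scene0.png

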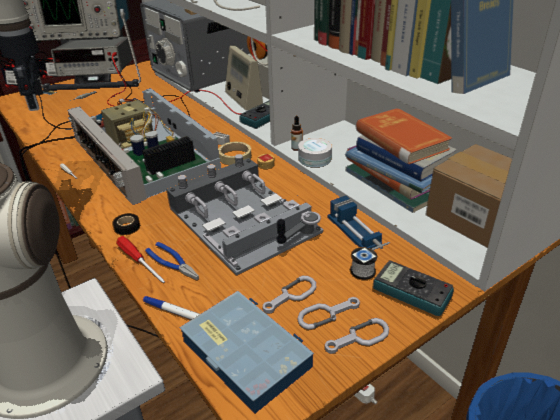

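```bash
cat > h.py <<'E'
from cell import env
import numpy as np,cv2
from scipy.spatial.transform import Rotation as Ro
def ray(c,u,v,z):
    "pixel(s) -> world point on plane z"
    R,t=np.array(c["R"]),np.array(c["t"]);C=-R.T@t
    d=R.T@np.array([(u-c["cx"])/c["fx"],(v-c["cy"])/c["fy"],1.]);return C+d*(z-C[2])/d[2]
def proj(c,X):
    p=np.array(c["R"])@np.array(X)+np.array(c["t"]);return np.array([c["fx"]*p[0]/p[2]+c["cx"],c["fy"]*p[1]/p[2]+c["cy"]])
def snap(n,name):
    c=env.camera(n);cv2.imwrite(f"pics/{name}.png",c["image"]);np.savez(f"pics/{name}.npz",**c);return c
def load(name):
    d=np.load(f"pics/{name}.npz");return {k:(d[k] if d[k].ndim else float(d[k])) for k in d}
def Rt(o=None):
    q=(o or env.observe())["tool_rot"];return Ro.from_quat([q[1],q[2],q[3],q[0]])
def delta(p,yaw_y=None):
    """move to put GRASP-axis (tcp) at p (world). yaw_y: wanted heading (rad, world) of tool y axis, tool pointing down.
    prints shift in present tool axes and rotvec."""
    o=env.observe();R=Rt(o);d=R.inv().apply(np.array(p)-o["eef_pos"]);print("shift tool mm",(d*1e3).round(1),end=" ")
    y=np.array([np.cos(yaw_y),np.sin(yaw_y),0]) if yaw_y is not None else None
    if y is not None:
        if y@R.apply([0,1,0])<0:y=-y
        z=np.array([0,0,-1.]);x=np.cross(y,z);T=Ro.from_matrix(np.c_[x,y,z])
        print("rot",(R.inv()*T).as_rotvec().round(3),end=" ")
    print()
def st():
    o=env.observe();R=Rt(o);print("t",o["time_s"],"pos",o["eef_pos"].round(4),"x",R.apply([1,0,0]).round(3),"y",R.apply([0,1,0]).round(3),"F",o["contact_force"].round(1),"w",round(o["grip_width"],4),"ff",round(o["finger_force"],1),"q6",o["q"].round(2))
E
python3 - <<'E'
from h import *
a=cv2.imread("pics/top0.png")
cv2.imwrite("pics/topc.png",cv2.resize(a[140:290,160:430],None,fx=2.9,fy=2.9,interpolation=cv2.INTER_CUBIC))
c=snap("top","top1")
for n,u,v,z in[("pivot",288,188,.04),("grip",294,222,.07),("beamTL",180,180,.058),("beamBL",180,270,.058),("hook1",337,245,.01),("h2",366,235,.01),("h3",397,233,.01),("reel",349,186,.04),("meter",388,176,.04)]:
    print(n,ray(c,u,v,z).round(3))
w=env.camera("wrist");R=w["R"];C=-R.T@w["t"];o=env.observe();print("cam in tool",Rt(o).inv().apply(C-o["eef_pos"]).round(3),"axis",Rt(o).inv().apply(R[2]).round(3),Rt(o).inv().apply(R[0]).round(3))
z=c["z_map"];
for (u,v) in[(300,20),(300,90),(300,115),(300,130)]:print(u,v,[ray(c,u,v,0).round(2)],z[v,u])
E
```

```text
pivot [ 0.596 -0.002  0.04 ]
grip [ 0.502 -0.017  0.07 ]
beamTL [0.617 0.286 0.058]
beamBL [0.379 0.282 0.058]
hook1 [ 0.442 -0.135  0.01 ]
h2 [ 0.468 -0.215  0.01 ]
h3 [ 0.473 -0.299  0.01 ]
reel [ 0.6   -0.167  0.04 ]
meter [ 0.626 -0.273  0.04 ]
cam in tool [ 0.08  -0.     0.032] axis [-0.309  0.     0.951] [-0.001  1.    -0.   ]
300 20 [array([ 1.1 , -0.04,  0.  ])] 0.67232376
300 90 [array([ 0.88, -0.04,  0.  ])] 0.84604007
300 115 [array([ 0.81, -0.04,  0.  ])] 1.1647037
300 130 [array([ 0.77, -0.04,  0.  ])] 1.159928
```

View pics/topc.png

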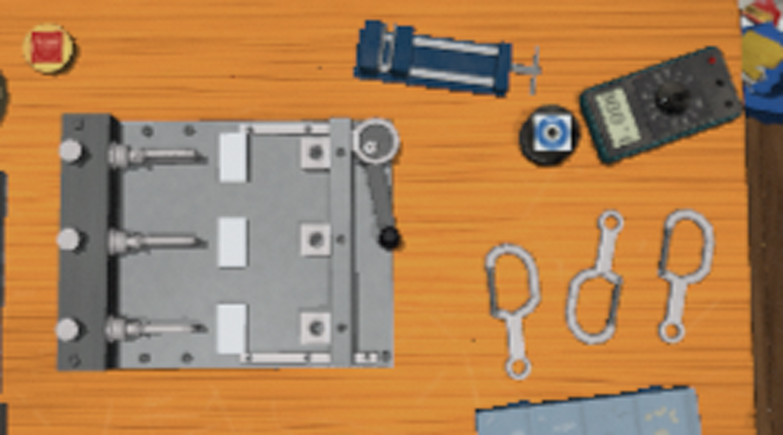

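```bash
python3 -c "
from h import *
delta([.47,.08,.40],np.pi/2)"
```

```text
shift tool mm [-409.3 -330.4    4.5] rot [-0.001 -0.    -0.37 ]
```

```bash
python3 drive.py '[[-0.035,-0.028,0,0,0,0,0.085],[-0.035,-0.028,0,0,0,0,0.085],[-0.035,-0.028,0,0,0,0,0.085],[-0.035,-0.028,0,0,0,0,0.085],[-0.035,-0.028,0,0,0,0,0.085]]'
python3 drive.py '[[-0.035,-0.028,0,0,0,0,0.085],[-0.035,-0.028,0,0,0,0,0.085],[-0.035,-0.028,0,0,0,0,0.085],[-0.035,-0.028,0,0,0,0,0.085],[-0.035,-0.028,0,0,0,0,0.085]]'
python3 drive.py '[[-0.035,-0.028,0,0,0,0,0.085],[0,0,0,0,0,-0.123,0.085],[0,0,0,0,0,-0.123,0.085],[0,0,0,0,0,-0.124,0.085],[0,0,0,0,0,0,0.085]]'
python3 - <<'E'
from h import *
st();c=snap("wrist","w1")
E
```

```text
time_s: 0.75
eef_pos: [0.3208, 0.3408, 0.4047]
tool_rot: [0.0, 0.184, 0.983, 0.0]
contact_force: [0.7, -0.4, 0.6]
grip_width: 0.0846
finger_force: 0.0
time_s: 1.25
eef_pos: [0.4335, 0.1468, 0.4048]
tool_rot: [0.0, 0.184, 0.983, 0.0]
contact_force: [0.3, 0.1, 0.3]
grip_width: 0.0849
finger_force: 0.0
time_s: 1.75
eef_pos: [0.4555, 0.1096, 0.4046]
tool_rot: [-0.0, -0.0, 1.0, 0.0]
contact_force: [0.4, -0.2, 0.2]
grip_width: 0.085
finger_force: 0.0
t 1.75 pos [0.4555 0.1096 0.4046] x [-1. -0.  0.] y [-0.  1.  0.] F [ 0.4 -0.2  0.2] w 0.085 ff 0.0 q6 [-0.02 -0.12  1.88  0.    1.38 -1.59]
```

View pics/w1.png

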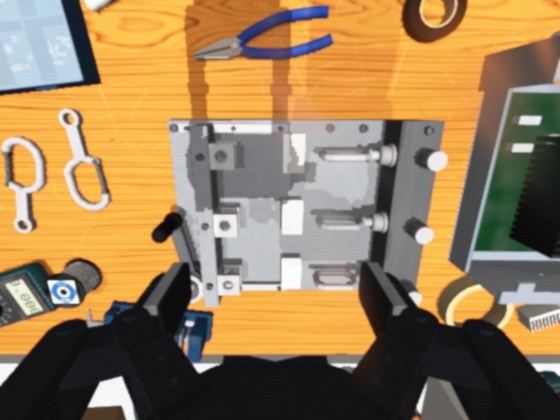

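```bash
python3 drive.py '[[-0.04,-0.02,0,0,0,0,0.085],[-0.04,-0.02,0,0,0,0,0.085],[0,-0.02,0,0,0,0,0.085],[0,0,0,0,0,0,0.085],[0,0,0,0,0,0,0.085]]'
python3 - <<'E'
from h import *
st();c=snap("wrist","w2")
E
```

```text
time_s: 2.3
eef_pos: [0.5353, 0.05, 0.4046]
tool_rot: [-0.0, 0.001, 1.0, 0.0]
contact_force: [-0.7, -0.1, 0.2]
grip_width: 0.0851
finger_force: 0.0
t 2.3 pos [0.5353 0.05   0.4046] x [-1.     0.002  0.   ] y [0.002 1.    0.001] F [-0.7 -0.1  0.2] w 0.0851 ff 0.0 q6 [-0.13  0.06  1.7   0.    1.38 -1.7 ]
```

View pics/w2.png

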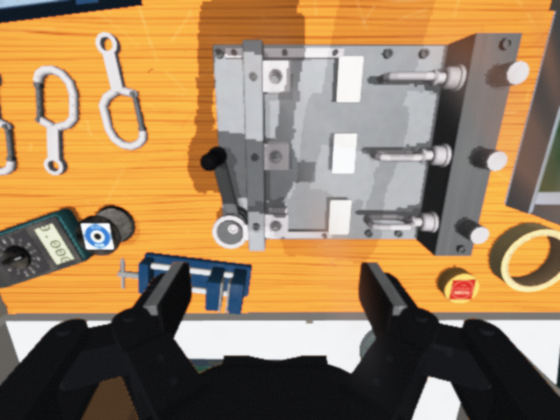

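```bash
cat >> h.py <<'E'
def blob(c,u,v,r,dark,circ=True):
    "centroid of the dark/bright connected blob nearest (u,v) within a window, Otsu"
    g=cv2.cvtColor(c["image"],cv2.COLOR_BGR2GRAY);x0,y0=int(u-r),int(v-r);w=g[y0:y0+2*r+1,x0:x0+2*r+1]
    k=4;w=cv2.resize(w,None,fx=k,fy=k,interpolation=cv2.INTER_CUBIC)
    _,m=cv2.threshold(w,0,255,cv2.THRESH_OTSU|(cv2.THRESH_BINARY_INV if dark else 0))
    n,l,s,ce=cv2.connectedComponentsWithStats(m);b=[i for i in range(1,n) if s[i,4]>15*k]
    i=min(b,key=lambda i:np.hypot(*(ce[i]-k*r)));return np.array([x0+(ce[i][0]-k/2+.5)/k,y0+(ce[i][1]-k/2+.5)/k]),s[i,2:5]/[k,k,k*k]
def tri(cs,ps):
    A=[];b=[]
    for c,p in zip(cs,ps):
        R,t=np.array(c["R"]),np.array(c["t"]);C=-R.T@t
        d=R.T@np.array([(p[0]-c["cx"])/c["fx"],(p[1]-c["cy"])/c["fy"],1.]);d/=np.linalg.norm(d);P=np.eye(3)-np.outer(d,d);A.append(P);b.append(P@C)
    return np.linalg.solve(sum(A),sum(b))
E
python3 - <<'E'
from h import *
a,b=load("w1"),load("w2")
for n,p,q,r,d in[("fork1",(221,156),(277,76),6,1),("fork2",(225,225),(277,155),6,1),("fork3",(228,285),(276,226),6,1),
  ("pin1",(435,160),(518,73),14,0),("pin2",(423,234),(496,160),14,0),("lever",(162,234),(210,160),12,1)]:
    P,s=blob(a,*p,r,d);Q,s2=blob(b,*q,r,d);X=tri([a,b],[P,Q]);print(n,P.round(1),s,Q.round(1),s2,X.round(4),"res",(proj(b,X)-Q).round(1))
Q,s=blob(b,478,234,12,0);print("pin3",Q,s,ray(b,*Q,.084).round(4))
Q,s=blob(b,230,231,18,0);print("pivot",Q,s,ray(b,*Q,.05).round(4))
m=[]
for x in a,b:print([ray(x,*p,.01).round(4) for p in ([(170,121)] if x is a else [(214,47)])])
E
```

```text
fork1 [220.1 155.8] [ 11.75   12.25  107.625] [276.2  74.6] [11.   13.   87.25] [0.4201 0.0518 0.0584] res [-0.3 -0.3]
fork2 [224.2 225.2] [10.75    9.75   80.9375] [274.9 155.4] [10.75  11.5   89.625] [0.4998 0.0509 0.0565] res [0.3 0.2]
fork3 [227.  284.7] [10.25  9.25 62.5 ] [275.2 225.4] [11.5    10.75   92.5625] [0.5803 0.0504 0.0554] res [-0.2 -0.2]
pin1 [440. 161.] [ 22.5     29.     517.9375] [520.9  73.5] [ 26.25    29.     660.8125] [0.4223 0.2748 0.0809] res [-0.4 -0.2]
pin2 [428.1 235.1] [ 22.75    29.     507.8125] [500.  160.9] [ 24.      29.     593.3125] [0.5026 0.2761 0.0797] res [0.2 0.1]
lever [163.  231.3] [ 23.25  21.   347.75] [212.4 159.2] [ 22.25  22.75 403.  ] [ 0.5007 -0.0133  0.0737] res [-0.2 -0.2]
pin3 [481.59275612 235.09726293] [ 20.5     25.     426.4375] [0.5812 0.2715 0.084 ]
pivot [232.52459913 228.7476312 ] [11.   10.   85.75] [5.868e-01 1.000e-04 5.000e-02]
[array([ 0.3856, -0.0147,  0.01  ])]
[array([ 0.3867, -0.0164,  0.01  ])]
```

```bash
R='[0,0,0,0,0,0.1485,0.06]'
python3 drive.py '[[0,0,0,0,0,0.1485,0.06],[0,0,0,0,0,0.1485,0.06],[0,0,0,0,0,0.1485,0.06],[0,0,0,0,0,0.1485,0.06],[0,0,0,0,0,0.1485,0.06]]' >/dev/null
python3 drive.py '[[0,0,0,0,0,0.1485,0.06],[0,0,0,0,0,0.1485,0.06],[0,0,0,0,0,0.1485,0.06],[0,0,0,0,0,0.1485,0.06],[0,0,0,0,0,0.1485,0.06]]' >/dev/null
python3 drive.py '[[0,0,0,0,0,0.1485,0.06],[0,0,0,0,0,0.1485,0.06],[0,0,0,0,0,0.1485,0.06],[0,0,0,0,0,0.1485,0.06],[0,0,0,0,0,0.1485,0.06]]' >/dev/null
python3 drive.py '[[0,0,0,0,0,0.1485,0.06],[0,0,0,0,0,0.1485,0.06],[0,0,0,0,0,0.1485,0.06],[0,0,0,0,0,0.1485,0.06],[0,0,0,0,0,0.1485,0.06]]' >/dev/null
python3 - <<'E'
from h import *
st();delta([.5007,-.0133,.229],-1.40)
E
```

```text
t 4.35 pos [0.5348 0.051  0.4052] x [0.986 0.165 0.001] y [ 0.165 -0.986 -0.   ] F [ 0.2 -0.8  0.4] w 0.06 ff 0.0 q6 [-0.13  0.06  1.7   0.    1.38  1.27]
shift tool mm [-44.5  57.8 176.2] rot [-0.    -0.001 -0.005]
```

```bash

python3 drive.py '[[-0.022,0.029,0,0,0,0,0.06],[-0.022,0.029,0,0,0,0,0.06],[0,0,0.044,0,0,0,0.06],[0,0,0.044,0,0,0,0.06],[0,0,0.044,0,0,0,0.06]]' >/dev/null
python3 drive.py '[[0,0,0.044,0,0,0,0.06],[0,0,0,0,0,0,0.01],[0,0,0,0,0,0,0.01],[0,0,0,0,0,0,0.01],[0,0,0,0,0,0,0.01]]' 40
python3 - <<'E'
from h import *
st()
E
```

```text
time_s: 5.35
eef_pos: [0.5019, -0.0145, 0.2295]
tool_rot: [0.0, 0.996, 0.086, 0.0]
contact_force: [-2.8, 0.4, 3.2]
grip_width: 0.0169
finger_force: 39.2
t 5.35 pos [ 0.5019 -0.0145  0.2295] x [0.985 0.171 0.   ] y [ 0.171 -0.985  0.   ] F [-2.8  0.4  3.2] w 0.0169 ff 39.2 q6 [-0.27  0.19  1.94 -0.    1.01  1.13]
```

```bash

python3 drive.py '[[0.0008,0.0119,0,0,0,-0.14,0.01],[0.0008,0.0119,0,0,0,-0.14,0.01],[0.0008,0.0119,0,0,0,-0.14,0.01],[0.0008,0.0119,0,0,0,-0.14,0.01],[0.0008,0.0119,0,0,0,-0.14,0.01]]'
python3 drive.py '[[0.0008,0.0119,0,0,0,-0.14,0.01],[0.0008,0.0119,0,0,0,-0.14,0.01],[0.0008,0.0119,0,0,0,-0.14,0.01],[0.0008,0.0119,0,0,0,-0.14,0.01],[0,0,0,0,0,0,0.01]]'
python3 - <<'E'
from h import *
st()
E
```

```text
time_s: 5.85
eef_pos: [0.5312, -0.0655, 0.2294]
tool_rot: [-0.0, 0.905, 0.425, 0.0]
contact_force: [-0.9, 3.9, 2.1]
grip_width: 0.0167
finger_force: 39.2
time_s: 6.35
eef_pos: [0.5752, -0.0848, 0.2295]
tool_rot: [0.001, 0.754, 0.656, 0.001]
contact_force: [2.2, 0.5, 1.1]
grip_width: 0.0163
finger_force: 40.5
t 6.35 pos [ 0.5752 -0.0848  0.2295] x [0.138 0.99  0.001] y [ 0.99  -0.138  0.003] F [2.2 0.5 1.1] w 0.0163 ff 40.5 q6 [-0.35  0.37  1.71  0.    1.06 -0.22]
```

```bash

python3 drive.py '[[0.0003,0.006,0,0,0,-0.07,0.01],[0.0002,0.006,0,0,0,-0.06,0.01],[0,0,0,0,0,0,0.01]]'
python3 drive.py '[[0,0.004,0,0,0,0,0.01],[0,0,0,0,0,0,0.01]]'
python3 drive.py '[[0,0.004,0,0,0,0,0.01],[0,0,0,0,0,0,0.01]]'
python3 - <<'E'
from h import *
st()
E
```

```text
time_s: 6.65
eef_pos: [0.5861, -0.0854, 0.2295]
tool_rot: [0.0, 0.711, 0.703, 0.0]
contact_force: [0.6, 1.2, 5.0]
grip_width: 0.0168
finger_force: 40.8
time_s: 6.85
eef_pos: [0.588, -0.0855, 0.2293]
tool_rot: [-0.003, 0.711, 0.703, -0.003]
contact_force: [-16.7, 1.9, 17.9]
grip_width: 0.0168
finger_force: 42.6
time_s: 7.05
eef_pos: [0.5898, -0.0857, 0.229]
tool_rot: [-0.007, 0.711, 0.703, -0.006]
contact_force: [-31.4, -0.9, 28.9]
grip_width: 0.0169
finger_force: 45.6
t 7.05 pos [ 0.5898 -0.0857  0.229 ] x [0.011 1.    0.001] y [ 1.    -0.011 -0.019] F [-31.4  -0.9  28.9] w 0.0169 ff 45.6 q6 [-0.35  0.41  1.66 -0.01  1.09 -0.33]
```

```bash

python3 drive.py '[[0,-0.007,0,0,0,0,0.01],[0,0,0,0,0,0,0.05],[0,0,0,0,0,0,0.05],[0,0,-0.045,0,0,0,0.05],[0,0,-0.045,0,0,0,0.05]]'
python3 drive.py '[[0,0,-0.045,0,0,0,0.06],[0.045,-0.02,-0.045,0,0,0,0.06],[0.045,-0.02,0,0,0,0,0.06],[0.03,-0.02,0,0,0,0,0.06],[0,0,0,0,0,0,0.06]]'
python3 - <<'E'
from h import *
st();c=snap("wrist","w3")
E
```

```text
time_s: 7.55
eef_pos: [0.5863, -0.0855, 0.3177]
tool_rot: [-0.002, 0.711, 0.703, -0.001]
contact_force: [1.4, -0.2, 0.6]
grip_width: 0.0502
finger_force: 0.0
time_s: 8.05
eef_pos: [0.5314, 0.0267, 0.3973]
tool_rot: [-0.001, 0.709, 0.705, 0.0]
contact_force: [-0.2, 0.4, -0.7]
grip_width: 0.0597
finger_force: 0.0
t 8.05 pos [0.5314 0.0267 0.3973] x [0.006 1.    0.001] y [ 1.    -0.006 -0.001] F [-0.2  0.4 -0.7] w 0.0597 ff 0.0 q6 [-0.18  0.05  1.73  0.    1.36 -0.17]
```

View pics/w3.png

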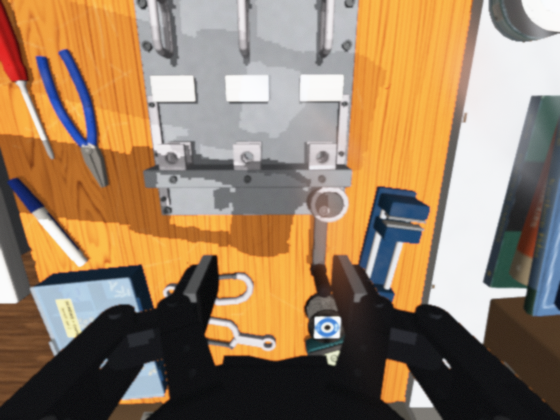

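```bash

python3 drive.py '[[0.04,-0.02,0,0,0,0,0.06],[0.04,-0.02,0,0,0,0,0.06],[0,0,0,0,0,0,0.06],[0,0,0,0,0,0,0.06]]'
python3 - <<'E'
from h import *
c=snap("wrist","w4");a=load("w3")
for n,p in [("f1",(171,157)),("f2",(247,156)),("f3",(322,156)),("e1",(164,52)),("e2",(243,49)),("e3",(328,50))]:
    X=ray(a,*p,.056 if n[0]=="f" else .059);q=proj(c,X);print(n,X.round(4),q.round(1))
m=c["image"][40:240,90:390];cv2.imwrite("pics/w4c.png",cv2.resize(m,None,fx=2.6,fy=2.6,interpolation=cv2.INTER_CUBIC))
E
```

```text
time_s: 8.5
eef_pos: [0.4942, 0.1037, 0.3973]
tool_rot: [0.0, 0.71, 0.704, -0.0]
contact_force: [1.1, -0.2, -0.3]
grip_width: 0.0602
finger_force: 0.0
f1 [0.4219 0.0625 0.056 ] [211.4 224.7]
f2 [0.5019 0.063  0.056 ] [282.1 223.6]
f3 [0.5807 0.0625 0.056 ] [351.7 223.4]
e1 [0.4278 0.161  0.059 ] [209.2 135.5]
e2 [0.502 0.163 0.059] [282.1 132.7]
e3 [0.5816 0.1616 0.059 ] [360.4 133.4]
```

View pics/w4c.png

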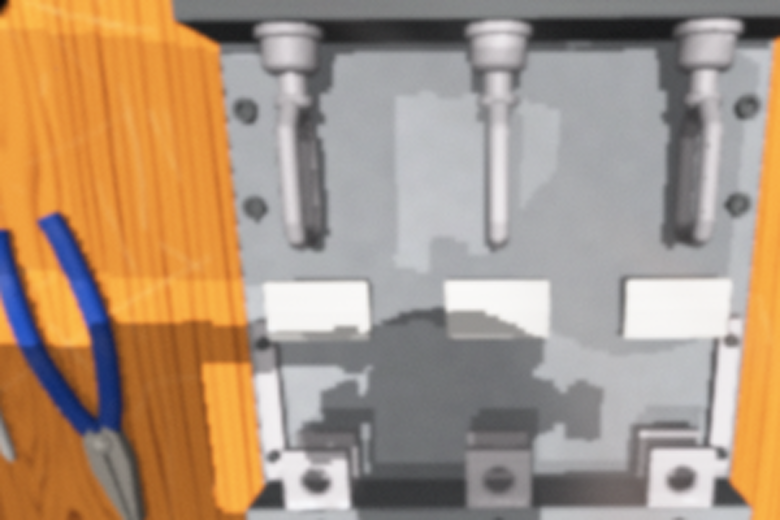

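```bash

python3 - <<'E'
from h import *
a,c=load("w3"),load("w4")
for n,p,q in [("f1",(171,157),(211.5,225)),("f2",(247,156),(281.5,224.6)),("f3",(322,156),(352,224.5))]:
    P,s=blob(a,*p,7,1);Q,s2=blob(c,*q,7,1);print(n,P.round(1),s[2],Q.round(1),s2[2],tri([a,c],[P,Q]).round(4),ray(a,*P,.056).round(4),ray(c,*Q,.056).round(4))
# eye tops: bar axis lines at z .059 from w4 : tip and far end
for n,t,f in [("e1",(296,245),(287,110)),("e2",(496,247),(497,110)),("e3",(700,243),(708,110))]:
    print(n,[ray(c,90+u/2.6,40+v/2.6,.059).round(4) for u,v in(t,f)])
# rest plate centres
for u,v in((317,309),(497,309),(677,309)):print("rest",ray(c,90+u/2.6,40+v/2.6,.028).round(4))
E
```

```text
f1 [170.8 158.9] 164.0625 [211. 225.] 76.8125 [0.4198 0.0599 0.0507] [0.4214 0.0605 0.056 ] [0.4214 0.0621 0.056 ]
f2 [247.  157.8] 142.375 [281.3 224.4] 97.125 [0.5013 0.0605 0.0519] [0.5018 0.0611 0.056 ] [0.5011 0.062  0.056 ]
f3 [322.8 156.9] 105.25 [351.7 224. ] 82.6875 [0.5816 0.0611 0.0541] [0.5816 0.0615 0.056 ] [0.5807 0.0617 0.056 ]
e1 [array([0.4225, 0.1623, 0.059 ]), array([0.4232, 0.211 , 0.059 ])]
e2 [array([0.5007, 0.1608, 0.059 ]), array([0.5012, 0.2103, 0.059 ])]
e3 [array([0.5805, 0.1615, 0.059 ]), array([0.5796, 0.2096, 0.059 ])]
rest [0.4221 0.1326 0.028 ]
rest [0.5017 0.1319 0.028 ]
rest [0.5813 0.1311 0.028 ]
```

```bash

python3 drive.py '[[-0.0435,-0.0063,0,0,0,0,0.06],[-0.0435,-0.0063,0,0,0,0,0.06],[-0.0435,-0.0063,0,0,0,0,0.06],[-0.0435,-0.0063,0,0,0,0,0.06],[-0.0435,-0.0063,0,0,0,0,0.06]]' >/dev/null
python3 drive.py '[[-0.0435,-0.0063,0,0,0,0,0.06],[-0.0435,-0.0063,0,0,0,0,0.06],[0,0,0,0,0,0.141,0.06],[0,0,0,0,0,0.141,0.06],[0,0,0,0,0,0.141,0.06]]' >/dev/null
python3 drive.py '[[0,0,0,0,0,0.141,0.06],[0,0,0,0,0,0.141,0.06],[0,0,0,0,0,0.141,0.06],[0,0,0,0,0,0.141,0.06],[0,0,0,0,0,0.141,0.06]]' >/dev/null
python3 drive.py '[[0,0,0,0,0,0.141,0.06],[0,0,0,0,0,0.141,0.06],[0,0,0,0,0,0.141,0.06],[0,0,0,0,0,0,0.06]]'
python3 - <<'E'
from h import *
st();snap("wrist","w5")
E
```

```text
time_s: 10.45
eef_pos: [0.4468, -0.2019, 0.3974]
tool_rot: [0.0, 1.0, 0.004, -0.0]
contact_force: [1.2, 0.5, 0.2]
grip_width: 0.0601
finger_force: 0.0
t 10.45 pos [ 0.4468 -0.2019  0.3974] x [ 1.     0.008 -0.   ] y [ 0.008 -1.     0.   ] F [1.2 0.5 0.2] w 0.0601 ff 0.0 q6 [-0.67 -0.06  1.84 -0.    1.36  0.89]
```

View pics/w5.png

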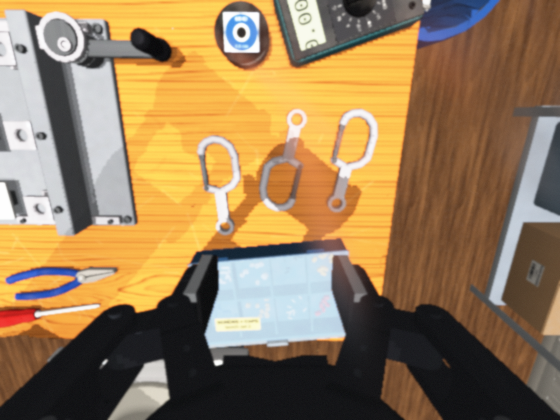

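```bash
cat >> h.py <<'E'
def hookpose(c,u,v,z=.010,dbg=None):
    "u,v: rough pixel of tail hole. -> tail hole xy, heading of hook x axis, hook origin xy; hook top at height z"
    (u,v),s=ring(c,u,v)
    T=ray(c,u,v,z)[:2];h=cv2.cvtColor(c["image"],cv2.COLOR_BGR2HSV)
    m=((h[...,1]<75)&(h[...,2]>95)).astype(np.uint8);vv,uu=np.nonzero(m)
    k=np.hypot(uu-u,vv-v)<90;P=np.array([ray(c,a,b,z)[:2] for a,b in zip(uu[k],vv[k])])-T
    r=np.hypot(*P.T);S=P[(r>.016)&(r<.044)]
    d=S.mean(0)
    for _ in range(4):
        d/=np.linalg.norm(d);n=np.array([-d[1],d[0]]);w=S[(abs(S@n)<.010)&(S@d>0)];d=w.mean(0)
    d/=np.linalg.norm(d);return T,np.arctan2(d[1],d[0]),T+.054*d,(u,v),len(w)
def ring(c,u,v):
    "centre of wood-coloured hole in grey ring near u,v"
    k=4;r=14;x0,y0=int(u-r),int(v-r);h=cv2.cvtColor(c["image"],cv2.COLOR_BGR2HSV)
    w=cv2.resize(h[y0:y0+2*r+1,x0:x0+2*r+1],None,fx=k,fy=k,interpolation=cv2.INTER_CUBIC)
    m=((w[...,1]<90)&(w[...,2]>85)).astype(np.uint8)
    cs,hi=cv2.findContours(m,cv2.RETR_CCOMP,cv2.CHAIN_APPROX_NONE)
    b=[x for x,q in zip(cs,hi[0]) if q[3]>=0 and cv2.contourArea(x)>10*k]
    if not b:return (u,v),0
    x=min(b,key=lambda x:np.hypot(*(np.array(cv2.minEnclosingCircle(x)[0])-k*r)));M=cv2.moments(x)
    return (x0+(M["m10"]/M["m00"]-1.5)/k,y0+(M["m01"]/M["m00"]-1.5)/k),M["m00"]/k/k
E
python3 - <<'E'
from h import *
c=load("w5");b=load("w2")
for n,p,q in(("A",(225,226),(55,166)),("B",(296,119),None),("C",(337,204),None)):
    T,h,O,px,k=hookpose(c,*p);print(n,T.round(4),np.degrees(h).round(1),O.round(4),np.round(px,1),k,ring(c,*p)[1])
for n,p,q in (("A",(225,226),(107,42)),("B",(296,119),(55,166))):
    P,_=ring(c,*p);Q,s=ring(b,*q);print(n,Q,s,tri([c,b],[P,Q]).round(4))
E
```

```text
A [ 0.3849 -0.1374] 5.6 [ 0.4387 -0.1321] [224.9 225.6] 250 54.28125
B [ 0.5187 -0.2267] 166.6 [ 0.4662 -0.2142] [296.5 118.8] 206 103.09375
C [ 0.4171 -0.2798] -11.0 [ 0.4701 -0.2902] [335.9 202.7] 253 80.59375
A (106.49135598316296, 43.65426438163961) 103.9375 [ 0.3827 -0.1367  0.0054]
B (53.669567646553205, 165.20829035585353) 60.59375 [ 0.5183 -0.2271  0.0064]
```

```bash
python3 - <<'E'
from h import *
delta([.4128,-.1347,.175],np.radians(-84.4))
E
```

```text
shift tool mm [-33.1 -67.4 222.3] rot [ 0.     0.    -0.086]
```

```bash

python3 drive.py '[[-0.0166,-0.0337,0,0,0,0,0.04],[-0.0165,-0.0337,0,0,0,0,0.04],[0,0,0.0,0,0,-0.086,0.04],[0,0,0.048,0,0,0,0.04],[0,0,0.048,0,0,0,0.04]]' >/dev/null
python3 drive.py '[[0,0,0.048,0,0,0,0.04],[0,0,0.048,0,0,0,0.04],[0,0,0.02,0,0,0,0.04],[0,0,0,0,0,0,0.04]]' 
python3 - <<'E'
from h import *
st();delta([.4128,-.1347,.175],np.radians(-84.4))
c=snap("wrist","w6")
E
```

```text
time_s: 11.4
eef_pos: [0.4114, -0.1328, 0.1823]
tool_rot: [-0.002, 0.999, 0.049, -0.003]
contact_force: [-0.5, 0.2, 0.2]
grip_width: 0.0403
finger_force: 0.0
t 11.4 pos [ 0.4114 -0.1328  0.1823] x [ 0.995  0.098 -0.006] y [ 0.098 -0.995 -0.005] F [-0.5  0.2  0.2] w 0.0403 ff 0.0 q6 [-0.59  0.12  2.14 -0.    0.89  0.88]
shift tool mm [1.3 2.1 7.3] rot [-0.005  0.006  0.001]
```

View pics/w6.png

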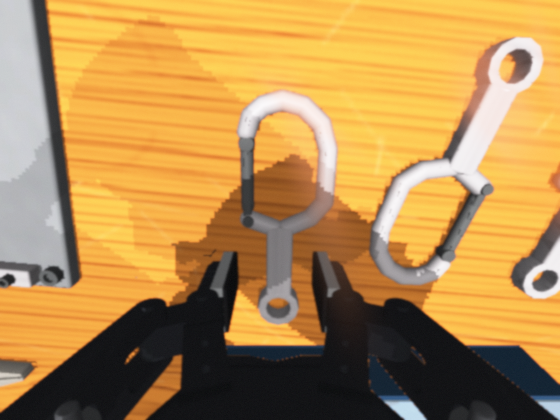

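```bash

python3 drive.py '[[0.001,0.002,0.006,0,0,0,0.04],[0,0,0,0,0,0,0.005],[0,0,0,0,0,0,0.005],[0,0,0,0,0,0,0.005],[0,0,0,0,0,0,0.005]]' 60
python3 - <<'E'
from h import *
st();c=load("w6");print(hookpose(c,278,304)[:4])
E
```

```text
time_s: 11.95
eef_pos: [0.415, -0.1356, 0.1808]
tool_rot: [0.001, 0.999, 0.049, 0.001]
contact_force: [-1.7, 0.1, 6.4]
grip_width: 0.0107
finger_force: 58.7
t 11.95 pos [ 0.415  -0.1356  0.1808] x [0.995 0.097 0.002] y [ 0.097 -0.995  0.002] F [-1.7  0.1  6.4] w 0.0107 ff 58.7 q6 [-0.59  0.13  2.13 -0.    0.88  0.88]
(array([ 0.38740414, -0.13596963]), np.float64(0.08244897690573466), array([ 0.44122071, -0.13152243]), (277.7937192884244, 302.89566616906137))
```

```bash

python3 drive.py '[[0,0,-0.03,0,0,0,0.005],[0,0,-0.05,0,0,0,0.005],[0,0,-0.05,0,0,0,0.005],[0,0,-0.02,0,0,0,0.005],[0,0,0,0,0,0,0.005]]'
python3 - <<'E'
from h import *
st();c=snap("wrist","w7");o=env.observe()
z=o["eef_pos"][2]
for du in (0,):
    h=hookpose(c,278,304,z-.168);R=Rt(o).as_matrix();T=h[0]-o["eef_pos"][:2];print(h,"tail in tool",(R.T[:2,:2]@T).round(4),"yaw vs tool x",h[1]-np.arctan2(R[1,0],R[0,0]))
    print("z_map at shank, est top z", [(-c["R"].T@c["t"]+c["R"].T@np.array([(u-c["cx"])/c["fx"],(v-c["cy"])/c["fy"],1])*c["z_map"][v,u])[2].round(4) for u,v in((279,245),(280,225),(283,100),(293,304),(262,304),(330,150))],z)
E
```

```text
time_s: 12.45
eef_pos: [0.4153, -0.1357, 0.3333]
tool_rot: [0.003, 0.999, 0.049, 0.003]
contact_force: [-0.3, 0.2, -1.5]
grip_width: 0.0109
finger_force: 58.8
t 12.45 pos [ 0.4153 -0.1357  0.3333] x [0.995 0.097 0.007] y [ 0.097 -0.995  0.006] F [-0.3  0.2 -1.5] w 0.0109 ff 58.8 q6 [-0.59 -0.15  2.05  0.    1.23  0.88]
(array([ 0.39418255, -0.14039855]), np.float64(-0.9754651259443786), array([ 0.42446483, -0.18510854]), (278, 304), 1027) tail in tool [-0.0207  0.0033] yaw vs tool x -1.0725195564052443
z_map at shank, est top z [np.float64(0.1603), np.float64(-0.0025), np.float64(-0.0019), np.float64(0.2031), np.float64(0.1953), np.float64(-0.0018)] 0.3304749771375559
```

View pics/w7.png

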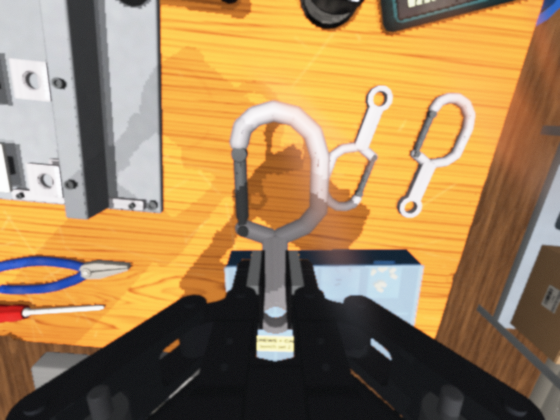

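```bash

python3 - <<'E'
from h import *
c=load("w7");o=env.observe();R=Rt(o).as_matrix()
P=lambda u,v:R.T@((-c["R"].T@c["t"]+c["R"].T@np.array([(u-c["cx"])/c["fx"],(v-c["cy"])/c["fy"],1])*c["z_map"][v,u])-o["eef_pos"])
for n,(u,v) in dict(bow=(278,112),bow2=(258,116),spine=(318,175),jaw=(275,234),shank=(275,260),shank2=(275,285),tailL=(266,321),tailR=(285,321),tailend=(275,330)).items():print(n,(P(u,v)*1e3).round(1))
E
```

```text
bow [ 80.7   2.6 171.3]
bow2 [ 78.9  -6.6 170.2]
spine [ 51.3  22.3 170.3]
jaw [ 19.4   1.2 172. ]
shank [  5.3   1.2 169.7]
shank2 [ -9.7   1.2 169.1]
tailL [-35.5  -4.  171.7]
tailR [-34.6   7.  170.5]
tailend [-39.4   1.2 168.8]
```

```bash

python3 drive.py '[[0,0,0.048,0,0,0,0.005],[0,0,0.048,0,0,0,0.005],[0,0,0.04,0,0,0,0.005],[0,0,0.013,0,0,0,0.005],[0,0,0,0,0,0,0.005]]'
python3 drive.py '[[0,0,0,0,0,0,0.03],[0,0,0,0,0,0,0.03],[0,0,0.006,0,0,0,0.03],[0,0,0,0,0,0,0.03],[0,0,0,0,0,0,0.03]]'
```

```text
time_s: 13.0
eef_pos: [0.4131, -0.1338, 0.1777]
tool_rot: [-0.002, 0.999, 0.048, -0.002]
contact_force: [-1.0, 3.2, 5.6]
grip_width: 0.0105
finger_force: 96.5
time_s: 13.5
eef_pos: [0.414, -0.1349, 0.174]
tool_rot: [-0.0, 0.999, 0.048, -0.0]
contact_force: [-0.5, -0.8, -0.7]
grip_width: 0.0298
finger_force: 0.0
```

```bash

python3 drive.py '[[0,0,0,0,0,0,0.005],[0,0,0,0,0,0,0.005],[0,0,0,0,0,0,0.005],[0,0,0,0,0,0,0.005],[0,0,0,0,0,0,0.005]]' 100
python3 drive.py '[[0,0,-0.03,0,0,0,0.005],[0,0,-0.05,0,0,0,0.005],[0,0,-0.05,0,0,0,0.005],[0,0,0,0,0,0,0.005],[0,0,0,0,0,0,0.005]]'
cat >> h.py <<'E'
def inhand(c,o,pts):
    R=Rt(o).as_matrix()
    for u,v in pts:print((u,v),(R.T@((-c["R"].T@c["t"]+c["R"].T@np.array([(u-c["cx"])/c["fx"],(v-c["cy"])/c["fy"],1])*c["z_map"][v,u])-o["eef_pos"])*1e3).round(1))
E
python3 - <<'E'
from h import *
st();c=snap("wrist","w8");o=env.observe();st();inhand(c,o,[(278,112),(258,116),(318,175),(275,234),(275,260),(275,285),(266,321),(285,321),(275,330)])
cv2.imwrite("pics/w8c.png",cv2.resize(c["image"][80:360,180:380],None,fx=2.1,fy=2.1))
E
```

```text
time_s: 14.0
eef_pos: [0.4143, -0.1351, 0.1746]
tool_rot: [-0.0, 0.999, 0.048, -0.0]
contact_force: [-2.4, 1.1, 6.1]
grip_width: 0.011
finger_force: 99.2
time_s: 14.5
eef_pos: [0.4146, -0.1353, 0.3053]
tool_rot: [0.001, 0.999, 0.048, 0.001]
contact_force: [0.7, -0.5, -2.8]
grip_width: 0.0104
finger_force: 99.2
t 14.5 pos [ 0.4146 -0.1353  0.3053] x [0.995 0.097 0.002] y [ 0.097 -0.995  0.002] F [ 0.7 -0.5 -2.8] w 0.0104 ff 99.2 q6 [-0.59 -0.11  2.07 -0.    1.17  0.88]
t 14.55 pos [ 0.4139 -0.1348  0.3036] x [ 0.995  0.097 -0.001] y [ 0.097 -0.995 -0.001] F [-0.1 -0.1 -2.3] w 0.0109 ff 99.2 q6 [-0.59 -0.11  2.08  0.    1.17  0.88]
(278, 112) [ 80.3   2.3 166.1]
(258, 116) [ 78.7  -6.4 163.4]
(318, 175) [ 52.4  21.1 164.7]
(275, 234) [-37.2   1.4 305.5]
(275, 260) [  8.    1.  165.2]
(275, 285) [ -6.6   1.  164.8]
(266, 321) [-110.9   -7.4  265.3]
(285, 321) [-34.6   6.8 171.2]
(275, 330) [-40.9   1.  171.1]
```

View pics/w8c.png

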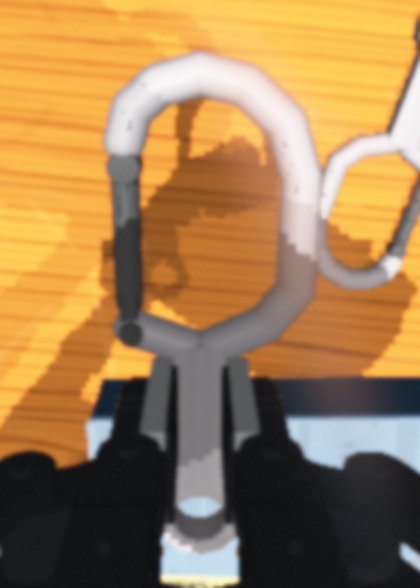

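```bash

cat >> h.py <<'E'
def toolpt(c,o,u,v,zt):
    "pixel -> tool xy on plane tool z=zt"
    R=Rt(o).as_matrix();C=R.T@(-c["R"].T@c["t"]-o["eef_pos"]);d=R.T@c["R"].T@np.array([(u-c["cx"])/c["fx"],(v-c["cy"])/c["fy"],1.]);return ((C+d*(zt-C[2])/d[2])[:2]*1e3).round(1)
E
python3 - <<'E'
from h import *
c=load("w8");o=env.observe();f=lambda x,y:(180+x/2.1,80+y/2.1)
for n,p,z in[("bow outer",(200,51),.17),("bow inner",(205,98),.17),("tail hole",(200,506),.165),("spine out",(322,190),.17),("gate out",(110,220),.17),("hinge",(129,333),.165),("noseend",(122,168),.165)]:print(n,toolpt(c,o,*f(*p),z))
g=cv2.cvtColor(c["image"],cv2.COLOR_BGR2HSV);print(g[96:135,276].tolist())
E
```

```text
bow outer [83.6  1.1]
bow inner [73.9  2.2]
tail hole [-29.5   1.1]
spine out [53.5 29.2]
gate out [ 46.5 -19.8]
hinge [ 20.  -15.8]
noseend [ 59.3 -16. ]
[[18, 161, 251], [17, 163, 251], [17, 163, 250], [17, 167, 250], [17, 165, 250], [16, 168, 247], [14, 168, 238], [11, 136, 223], [9, 73, 210], [5, 37, 215], [4, 25, 227], [5, 14, 234], [3, 11, 240], [0, 8, 243], [0, 6, 245], [0, 6, 247], [0, 5, 248], [173, 4, 249], [173, 4, 250], [173, 4, 249], [174, 5, 247], [175, 6, 244], [176, 7, 241], [0, 8, 237], [176, 9, 233], [178, 13, 228], [0, 16, 219], [2, 19, 203], [2, 23, 185], [8, 44, 162], [10, 100, 156], [13, 161, 174], [14, 182, 200], [14, 184, 223], [15, 181, 237], [16, 179, 242], [17, 179, 245], [18, 175, 248], [19, 173, 250]]
```

```bash

python3 drive.py '[[0,0,0,0,0,-0.147,0.005],[0,0,0,0,0,-0.147,0.005],[0,0,0,0,0,-0.147,0.005],[0,0,0,0,0,-0.147,0.005],[0,0,0,0,0,-0.147,0.005]]' >/dev/null
python3 drive.py '[[0,0,0,0,0,-0.147,0.005],[0,0,0,0,0,-0.147,0.005],[0,0,0,0,0,-0.147,0.005],[0,0,0,0,0,-0.147,0.005],[0,0,0,0,0,-0.145,0.005]]' >/dev/null
python3 drive.py '[[0.045,0,0,0,0,0,0.005],[0.045,0.01,0,0,0,0,0.005],[0.045,0.01,0,0,0,0,0.005],[0.045,0.01,0,0,0,0,0.005],[0.045,0.01,0,0,0,0,0.005]]'
python3 - <<'E'
from h import *
st();delta([.456,.1131,.209],-.005)
E
```

```text
time_s: 16.05
eef_pos: [0.4547, 0.0916, 0.3018]
tool_rot: [-0.002, 0.709, 0.705, -0.002]
contact_force: [0.4, 0.5, -1.8]
grip_width: 0.0105
finger_force: 99.2
t 16.05 pos [0.4547 0.0916 0.3018] x [0.006 1.    0.   ] y [ 1.    -0.006 -0.004] F [ 0.4  0.5 -1.8] w 0.0105 ff 99.2 q6 [-0.06 -0.02  2.   -0.    1.17 -0.06]
shift tool mm [21.5  1.6 92.8] rot [-0.004 -0.    -0.001]
```

```bash

python3 drive.py '[[0.0215,0.002,0,0,0,0,0.005],[0,0,0.045,0,0,0,0.005],[0,0,0.03,0,0,0,0.005],[0,0,0.017,0,0,0,0.005],[0,0,0,0,0,0,0.005]]'
python3 - <<'E'
from h import *
st();c=snap("wrist","w9");delta([.456,.1131,.209],-.005)
E
```

```text
time_s: 16.55
eef_pos: [0.4547, 0.1113, 0.2074]
tool_rot: [-0.004, 0.709, 0.705, -0.004]
contact_force: [0.4, 0.6, -2.7]
grip_width: 0.0106
finger_force: 99.2
t 16.55 pos [0.4547 0.1113 0.2074] x [0.006 1.    0.   ] y [ 1.    -0.006 -0.011] F [ 0.4  0.6 -2.7] w 0.0106 ff 99.2 q6 [-0.02  0.15  2.04 -0.    0.96 -0.01]
shift tool mm [1.9 0.  0.6] rot [-0.007 -0.    -0.001]
```

View pics/w9.png

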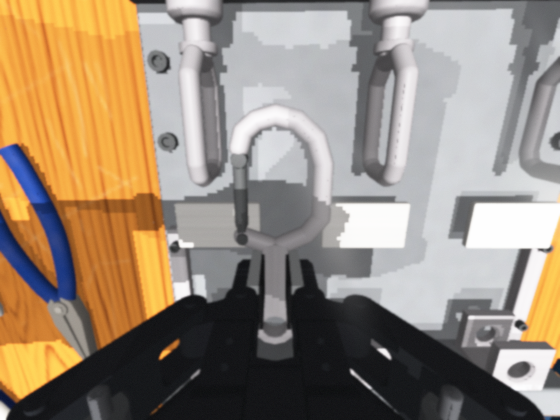

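```bash

python3 - <<'E'
from h import *
c=load("w9");o=env.observe();zt=o["eef_pos"][2]
for n,p,z in[("bar outer top",(198,179),.057),("bar out mid",(203,184),.042),("bar outer low",(211,184),.028),("nose end",(240,161),.042),("hinge",(241,238),.042),("bow outer",(278,105),.038),("inner far",(210,92),.029)]:print(n,toolpt(c,o,*p,zt-z),ray(c,*p,z).round(4))
E
```

```text
bar outer top [ 53.3 -33.8] [0.4213 0.1647 0.057 ]
bar out mid [ 47.6 -35.8] [0.4192 0.159  0.042 ]
bar outer low [ 44.3 -35.2] [0.4197 0.1557 0.028 ]
nose end [ 58.4 -18.1] [0.4371 0.1697 0.042 ]
hinge [ 20.2 -19. ] [0.4359 0.1315 0.042 ]
bow outer [82.5 -0.8] [0.4544 0.1937 0.038 ]
inner far [ 88.5 -32.5] [0.4227 0.1999 0.029 ]
```

```bash

python3 drive.py '[[0,-0.007,0,0,0,0,0.005],[0,-0.005,0,0,0,0,0.005],[0,0,0,0,0,0,0.005]]'
python3 drive.py '[[0,-0.005,0,0,0,0,0.005],[0,-0.005,0,0,0,0,0.005],[0,0,0,0,0,0,0.005]]'
python3 drive.py '[[0,-0.005,0,0,0,0,0.005],[0,-0.005,0,0,0,0,0.005],[0,0,0,0,0,0,0.005]]'
python3 - <<'E'
from h import *
st();c=snap("wrist","w10")
E
```

```text
time_s: 16.9
eef_pos: [0.4455, 0.1113, 0.2132]
tool_rot: [0.001, 0.709, 0.705, 0.001]
contact_force: [-0.1, 0.5, -1.8]
grip_width: 0.0107
finger_force: 99.2
time_s: 17.2
eef_pos: [0.4355, 0.1114, 0.2128]
tool_rot: [0.0, 0.709, 0.705, 0.0]
contact_force: [1.6, 0.3, -1.9]
grip_width: 0.0107
finger_force: 99.2
time_s: 17.5
eef_pos: [0.4251, 0.1112, 0.2123]
tool_rot: [-0.0, 0.709, 0.705, -0.001]
contact_force: [2.2, -2.9, -1.1]
grip_width: 0.0106
finger_force: 99.3
t 17.5 pos [0.4251 0.1112 0.2123] x [ 0.005  1.    -0.001] y [ 1.    -0.005 -0.001] F [ 2.2 -2.9 -1.1] w 0.0106 ff 99.3 q6 [-0.02  0.07  2.12 -0.    0.96 -0.01]
```

View pics/w10.png

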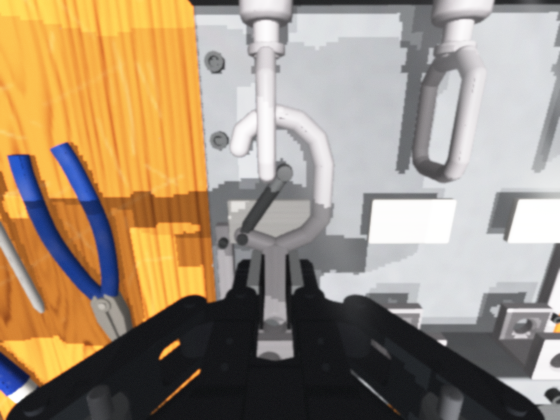

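```bash

python3 drive.py '[[0,-0.004,0.003,0,0,0,0.005],[-0.005,0,0,0,0,0,0.005],[0,0,0,0,0,0,0.005]]'
python3 drive.py '[[-0.005,0,0,0,0,0,0.005],[-0.0055,0,0,0,0,0,0.005],[0,0,0,0,0,0,0.005]]'
python3 - <<'E'
from h import *
st();c=snap("wrist","w11")
cv2.imwrite("pics/w11c.png",np.hstack([c["image"][60:380,190:470]]*1))
E
```

```text
time_s: 17.85
eef_pos: [0.421, 0.1056, 0.2089]
tool_rot: [-0.0, 0.709, 0.705, -0.002]
contact_force: [-2.9, -7.8, -1.3]
grip_width: 0.0108
finger_force: 99.5
time_s: 18.15
eef_pos: [0.4214, 0.0954, 0.2092]
tool_rot: [-0.0, 0.71, 0.705, -0.0]
contact_force: [-0.8, 0.1, -1.4]
grip_width: 0.0105
finger_force: 99.3
t 18.15 pos [0.4214 0.0954 0.2092] x [0.007 1.    0.   ] y [ 1.    -0.007 -0.001] F [-0.8  0.1 -1.4] w 0.0105 ff 99.3 q6 [-0.06  0.06  2.14  0.    0.95 -0.05]
```

View pics/w11c.png

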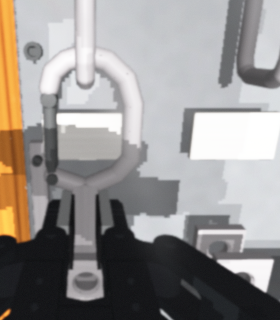

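```bash

python3 drive.py '[[0,0,0.0035,0,0,0,0.005],[0,0,0,0,0,0,0.005]]'
python3 drive.py '[[0,0,0,0,0,0,0.03],[0,0,0,0,0,0,0.03],[0,0,0,0,0,0,0.03]]'
python3 drive.py '[[0,0,-0.03,0,0,0,0.03],[0,0,-0.05,0,0,0,0.03],[0,0,-0.04,0,0,0,0.03],[0,0,-0.03,0,0,0,0.03],[0,0,0,0,0,0,0.05]]'
python3 - <<'E'
from h import *
st();c=snap("wrist","w12")
# hook1 in lane features
for n,X in dict(f1=(.4213,.062,.056),pin1=(.4228,.2745,.084),pin2=(.5026,.2745,.084),nose=(.405,.155,.034),bowin=(.422,.17,.036)).items():print(n,proj(c,X).round(1))
P,s=blob(c,*proj(c,(.4213,.062,.056)),8,1);print("hole",P,s,ray(c,*P,.056).round(4))
E
```

```text
time_s: 18.4
eef_pos: [0.4213, 0.096, 0.2054]
tool_rot: [-0.0, 0.709, 0.705, -0.0]
contact_force: [-0.4, -0.3, -2.2]
grip_width: 0.0105
finger_force: 99.3
time_s: 18.7
eef_pos: [0.4219, 0.096, 0.2062]
tool_rot: [0.0, 0.709, 0.705, 0.0]
contact_force: [-0.3, 0.9, 0.9]
grip_width: 0.0299
finger_force: 0.0
time_s: 19.2
eef_pos: [0.4233, 0.0959, 0.3612]
tool_rot: [0.004, 0.709, 0.705, 0.004]
contact_force: [0.2, -0.9, 0.4]
grip_width: 0.0433
finger_force: 0.0
t 19.2 pos [0.4233 0.0959 0.3612] x [ 0.006  1.    -0.   ] y [ 1.    -0.006  0.011] F [ 0.2 -0.9  0.4] w 0.0433 ff 0.0 q6 [-0.06 -0.19  2.03  0.    1.29 -0.05]
f1 [270.1 230.5]
pin1 [268.6 -38.8]
pin2 [383.7 -39.1]
nose [252.5 134.1]
bowin [269.7 118. ]
hole [269.82998512 230.24541171] [ 13.75  12.   126.  ] [0.421  0.0623 0.056 ]
```

```bash

python3 drive.py '[[0.045,0,0,0,0,0,0.05],[0.045,0,0,0,0,0,0.05],[0.01,0.03,0,0,0,0,0.05],[0,0,0,0,0,0,0.05],[0,0,0,0,0,0,0.05]]'
python3 - <<'E'
from h import *
st();c=snap("wrist","w13")
for n,X in dict(p1=(.4228,.2745,.084),p2=(.5026,.2745,.084),p3=(.582,.272,.084)).items():
    p=proj(c,X);P,s=blob(c,*p,18,0);print(n,p.round(1),P.round(1),s,ray(c,*P,.084).round(4))
    g=cv2.cvtColor(c["image"],cv2.COLOR_BGR2GRAY);
    ci=cv2.HoughCircles(cv2.resize(g[int(p[1])-30:int(p[1])+30,int(p[0])-30:int(p[0])+30],None,fx=4,fy=4,interpolation=cv2.INTER_CUBIC),cv2.HOUGH_GRADIENT,1,60,param1=80,param2=15,minRadius=36,maxRadius=64)
    if ci is not None:
        for q in ci[0][:2]:print("  hough",[ray(c,int(p[0])-30+(q[0]-1.5)/4,int(p[1])-30+(q[1]-1.5)/4,.084).round(4)],q[2]/4)
E
```

```text
time_s: 19.75
eef_pos: [0.4519, 0.1957, 0.3542]
tool_rot: [-0.001, 0.709, 0.705, -0.002]
contact_force: [-0.2, -0.2, 0.1]
grip_width: 0.0502
finger_force: 0.0
t 19.75 pos [0.4519 0.1957 0.3542] x [ 0.006  1.    -0.001] y [ 1.    -0.006 -0.004] F [-0.2 -0.2  0.1] w 0.0502 ff 0.0 q6 [ 0.16 -0.01  1.88 -0.    1.28  0.17]
p1 [238.2 113.1] [237.2 117.9] [ 25.25  25.75 504.25] [0.4218 0.2709 0.084 ]
  hough [array([0.4217, 0.2711, 0.084 ])] 12.9
p2 [341.4 112.4] [339.6 117.5] [ 25.5     26.25   514.8125] [0.5014 0.2708 0.084 ]
  hough [array([0.5012, 0.2707, 0.084 ])] 12.675
p3 [443.9 115.1] [442.  117.1] [ 25.25    26.75   516.8125] [0.5808 0.2706 0.084 ]
  hough [array([0.582 , 0.2701, 0.084 ])] 13.6
```

```bash

python3 -c "
from h import *
delta([.4218,.271,.234],-.005)"
```

```text
shift tool mm [ 75.5 -29.9 120.6] rot [-0.003  0.001 -0.001]
```

```bash

python3 drive.py '[[0.038,-0.015,0,0,0,0,0.045],[0.0375,-0.015,0,0,0,0,0.045],[0,0,0.045,0,0,0,0.045],[0,0,0.045,0,0,0,0.045],[0,0,0.03,0,0,0,0.045]]'
python3 drive.py '[[0,0,0,0,0,0,0.045],[0,0,0,0,0,0,0.01],[0,0,0,0,0,0,0.01],[0,0,0,0,0,0,0.01],[0,0,0,0,0,0,0.01]]' 70
```

```text
time_s: 20.3
eef_pos: [0.4207, 0.2704, 0.2329]
tool_rot: [-0.001, 0.709, 0.705, -0.002]
contact_force: [0.6, -0.1, 0.2]
grip_width: 0.0451
finger_force: 0.0
time_s: 20.8
eef_pos: [0.4234, 0.2714, 0.238]
tool_rot: [0.001, 0.709, 0.705, 0.001]
contact_force: [-1.8, -2.0, 6.9]
grip_width: 0.0165
finger_force: 68.6
```

```bash

python3 drive.py '[[0,0,-0.03,0,0,0,0.01],[0,0,-0.04,0,0,0,0.01],[0,0,0,0,0,0,0.01],[-0.048,0,0,0,0,0,0.01],[-0.048,0,0,0,0,0,0.01]]'
python3 drive.py '[[-0.048,0,0,0,0,0,0.01],[-0.048,0,0,0,0,0,0.01],[0,0,0,0,0,0,0.01],[0,0,0,0,0,0,0.01]]'
python3 - <<'E'
from h import *
st();delta([.421,.0623,.290],-.005);c=snap("wrist","w14")
for zt in (.20,):pass
g=cv2.cvtColor(c["image"],cv2.COLOR_BGR2GRAY)
print([ (n,proj(c,X).round(0)) for n,X in dict(f1=(.421,.0623,.056)).items()])
E
```

```text
time_s: 21.3
eef_pos: [0.4219, 0.175, 0.3064]
tool_rot: [0.001, 0.708, 0.706, 0.001]
contact_force: [1.0, -0.5, -0.8]
grip_width: 0.0167
finger_force: 68.7
time_s: 21.7
eef_pos: [0.4216, 0.0785, 0.306]
tool_rot: [0.0, 0.71, 0.704, 0.0]
contact_force: [-0.4, 0.6, -0.6]
grip_width: 0.0166
finger_force: 68.7
t 21.7 pos [0.4216 0.0785 0.306 ] x [0.009 1.    0.   ] y [ 1.    -0.009  0.001] F [-0.4  0.6 -0.6] w 0.0166 ff 68.7 q6 [-0.1  -0.13  2.09  0.    1.18 -0.09]
shift tool mm [-16.2  -0.4  16. ] rot [ 0.001 -0.    -0.004] 
[('f1', array([274., 237.]))]
```

```bash

python3 drive.py '[[-0.0162,-0.0004,0.012,0,0,0,0.01],[0,0,0.012,0,0,0,0.01],[0,0,0,0,0,0,0.01]]'
python3 drive.py '[[0,0,0.006,0,0,0,0.01],[0,0,0,0,0,0,0.01]]'
python3 drive.py '[[0,0,0.006,0,0,0,0.01],[0,0,0,0,0,0,0.01]]'
python3 -c "
from h import *
st()"
```

```text
time_s: 22.05
eef_pos: [0.4201, 0.0644, 0.28]
tool_rot: [-0.002, 0.709, 0.705, -0.001]
contact_force: [0.0, -0.7, -1.3]
grip_width: 0.0169
finger_force: 68.7
time_s: 22.25
eef_pos: [0.4208, 0.064, 0.2753]
tool_rot: [-0.001, 0.709, 0.705, -0.0]
contact_force: [-0.3, -0.2, -1.2]
grip_width: 0.0166
finger_force: 68.7
time_s: 22.45
eef_pos: [0.4209, 0.0634, 0.2694]
tool_rot: [-0.0, 0.709, 0.705, -0.0]
contact_force: [-0.1, 0.2, -0.2]
grip_width: 0.0167
finger_force: 68.7
t 22.45 pos [0.4209 0.0634 0.2694] x [ 0.006  1.    -0.   ] y [ 1.    -0.006 -0.001] F [-0.1  0.2 -0.2] w 0.0167 ff 68.7 q6 [-0.14 -0.08  2.13 -0.    1.09 -0.13]
```

```bash

python3 drive.py '[[-0.001,0,0.005,0,0,0,0.01],[0,0,0,0,0,0,0.01]]' | grep -E "pos|force"
python3 drive.py '[[0,0,0.006,0,0,0,0.01],[0,0,0,0,0,0,0.01]]' | grep -E "pos|force"
python3 drive.py '[[0,0,0.006,0,0,0,0.01],[0,0,0,0,0,0,0.01]]'| grep -E "pos|force"
python3 drive.py '[[0,0,0.006,0,0,0,0.01],[0,0,0,0,0,0,0.01]]'| grep -E "pos|force"
```

```text
eef_pos: [0.4208, 0.0621, 0.2643]
contact_force: [0.0, 0.4, -1.4]
finger_force: 68.7
eef_pos: [0.4207, 0.0622, 0.2582]
contact_force: [-0.5, 0.4, 0.1]
finger_force: 68.7
eef_pos: [0.4207, 0.0622, 0.2521]
contact_force: [0.3, 0.5, 0.2]
finger_force: 68.7
eef_pos: [0.4207, 0.0622, 0.2461]
contact_force: [-0.6, -0.7, -0.3]
finger_force: 68.7
```

```bash

python3 drive.py '[[0,0,0.006,0,0,0,0.01],[0,0,0,0,0,0,0.01]]' | grep -E "pos|force"
python3 drive.py '[[0,0,0.004,0,0,0,0.01],[0,0,0,0,0,0,0.01]]' | grep -E "pos|force"
python3 drive.py '[[0,0,0.003,0,0,0,0.01],[0,0,0,0,0,0,0.01]]'| grep -E "pos|force"
python3 drive.py '[[0,0,0.002,0,0,0,0.01],[0,0,0,0,0,0,0.01]]'| grep -E "pos|force"
```

```text
eef_pos: [0.4207, 0.0622, 0.2401]
contact_force: [-0.3, 0.1, -0.7]
finger_force: 68.7
eef_pos: [0.4208, 0.0622, 0.2364]
contact_force: [-0.4, -0.6, -0.8]
finger_force: 68.7
eef_pos: [0.4215, 0.0622, 0.2358]
contact_force: [-8.8, 0.5, 19.5]
finger_force: 71.1
eef_pos: [0.4218, 0.0622, 0.2356]
contact_force: [-16.9, 1.5, 38.2]
finger_force: 73.1
```

```bash

python3 drive.py '[[0,0,-0.003,0,0,0,0.045],[0,0,0,0,0,0,0.045],[0,0,0,0,0,0,0.045],[0,0,-0.04,0,0,0,0.045],[0,0,-0.05,0,0,0,0.045]]' >/dev/null
python3 drive.py '[[0,0,-0.04,0,0,0,0.045],[-0.045,0,0,0,0,0,0.045],[-0.045,0.01,0,0,0,0,0.045],[-0.045,0.015,0,0,0,0,0.045],[-0.045,0.02,0,0,0,0,0.045]]' >/dev/null
python3 drive.py '[[-0.045,0.02,0,0,0,0,0.045],[-0.045,0,0,0,0,0,0.045],[0,0,0,0,0,-0.149,0.045],[0,0,0,0,0,-0.149,0.045],[0,0,0,0,0,-0.149,0.045]]' >/dev/null
python3 drive.py '[[0,0,0,0,0,-0.149,0.045],[0,0,0,0,0,-0.149,0.045],[0,0,0,0,0,-0.149,0.045],[0,0,0,0,0,-0.149,0.045],[0,0,0,0,0,-0.149,0.045]]' >/dev/null
python3 drive.py '[[0,0,0,0,0,-0.149,0.045],[0,0,0,0,0,0,0.045],[0,0,0,0,0,0,0.045]]'
python3 - <<'E'
from h import *
st();c=snap("wrist","w15");t=snap("top","t2")
p=proj(c,(.5187,-.2267,.01));print(p);print(hookpose(c,*p));
p=proj(c,(.4171,-.2798,.01));print(p);print(hookpose(c,*p))
h=cv2.cvtColor(c["image"],cv2.COLOR_BGR2HSV);m=((h[...,1]<80)&(h[...,2]>70)).astype(np.uint8)
n,l,s,ce=cv2.connectedComponentsWithStats(m)
for i in range(1,n):
    if 300<s[i,4]<9000:print(s[i],ce[i].round(0),ray(c,*ce[i],.01).round(3))
E
```

```text
time_s: 26.35
eef_pos: [0.4844, -0.2082, 0.3644]
tool_rot: [-0.0, 0.119, 0.993, 0.0]
contact_force: [-0.2, 0.2, -0.5]
grip_width: 0.045
finger_force: 0.0
t 26.35 pos [ 0.4844 -0.2082  0.3644] x [-0.971  0.237  0.001] y [0.237 0.971 0.   ] F [-0.2  0.2 -0.5] w 0.045 ff 0.0 q6 [-0.64  0.07  1.78 -0.    1.3  -1.97]
[266.23083935 217.89072433]
(array([ 0.5187, -0.2267]), np.float64(2.334588665804176), array([ 0.48135007, -0.18770022]), (np.float64(266.23083935456606), np.float64(217.89072432733275)), 204)
[195.42630254 143.04379037]
(array([ 0.41547829, -0.27959718]), np.float64(-0.1896986931310595), array([ 0.46850959, -0.28977959]), (195.12544312376187, 141.51030914398916), 339)
[ 254   91   47  117 1743] [279. 142.] [ 0.438 -0.192  0.01 ]
[   0  120   64  115 2646] [ 19. 189.] [ 0.418 -0.49   0.01 ]
[ 180  131   45  109 1712] [199. 188.] [ 0.466 -0.292  0.01 ]
[   0  247  171  165 6259] [ 41. 342.] [ 0.62  -0.569  0.01 ]
[204 253  24  46 467] [215. 275.] [ 0.577 -0.307  0.01 ]
[ 220  270   91   84 3432] [263. 308.] [ 0.639 -0.261  0.01 ]
[ 458  287  102   95 5057] [516. 342.] [0.774 0.06  0.01 ]
[379 289  68  14 528] [413. 296.] [ 0.666 -0.07   0.01 ]
[ 120  355   58   65 1694] [155. 391.] [ 0.74 -0.45  0.01]
[ 371  354   46   66 1429] [388. 385.] [ 0.809 -0.12   0.01 ]
```

```bash
cat >> h.py <<'E'
def hookblob(c,u,v,z=.010):
    "whole-hook pose from the grey component nearest centroid u,v: tail end, bow end, heading from far ends of the axis through shank"
    h=cv2.cvtColor(c["image"],cv2.COLOR_BGR2HSV);m=((h[...,1]<80)&(h[...,2]>70)).astype(np.uint8)
    n,l,s,ce=cv2.connectedComponentsWithStats(m);ok=[i for i in range(1,n) if s[i,4]>300]
    i=min(ok,key=lambda i:np.hypot(*(ce[i]-[u,v])));vv,uu=np.nonzero(l==i)
    P=np.array([ray(c,a,b,z-.003)[:2] for a,b in zip(uu,vv)]);M=P.mean(0);w,V=np.linalg.eigh(np.cov((P-M).T));d=V[:,1]
    for _ in range(6):
        n_=np.array([-d[1],d[0]]);s_=(P-M)@d;q=(P-M)@n_
        if np.ptp(q[s_>s_.max()-.02])<np.ptp(q[s_<s_.min()+.02]):d=-d;continue   # tail end is the narrow one
        lo=s_.min();k=(s_>lo)&(s_<lo+.05);f=np.polyfit(s_[k],q[k],1);a=np.arctan(f[0]);d=np.array([d[0]*np.cos(a)-d[1]*np.sin(a),d[0]*np.sin(a)+d[1]*np.cos(a)])
    n_=np.array([-d[1],d[0]]);s_=(P-M)@d;q=(P-M)@n_;k=(s_<s_.min()+.05)
    off=M+n_*q[k].mean();hd=np.arctan2(d[1],d[0]);ax=lambda x:off+d*x
    return dict(heading=np.degrees(hd).round(1),length=np.ptp(s_).round(4),origin_from_bow=ax(s_.max()-.063).round(4),origin_from_tail=ax(s_.min()+.066).round(4),ylim=[((q-q[k].mean()).min()).round(4),((q-q[k].mean()).max()).round(4)])
E
python3 - <<'E'
from h import *
c=load("w15")
for p in((279,142),(199,188)):print(hookblob(c,*p))
t=load("t2")
for X in ((.438,-.192,.01),(.466,-.292,.01)):print(hookblob(t,*proj(t,X)))
E
```

```text
{'heading': np.float64(171.8), 'length': np.float64(0.1273), 'origin_from_bow': array([ 0.4481, -0.1944]), 'origin_from_tail': array([ 0.4465, -0.1942]), 'ylim': [np.float64(-0.025), np.float64(0.0225)]}
{'heading': np.float64(-9.8), 'length': np.float64(0.1273), 'origin_from_bow': array([ 0.4677, -0.2899]), 'origin_from_tail': array([ 0.4694, -0.2902]), 'ylim': [np.float64(-0.0283), np.float64(0.0202)]}
{'heading': np.float64(-63.5), 'length': np.float64(0.8597), 'origin_from_bow': array([ 0.3417, -0.509 ]), 'origin_from_tail': array([0.0156, 0.145 ]), 'ylim': [np.float64(-0.1627), np.float64(0.3514)]}
{'heading': np.float64(-63.5), 'length': np.float64(0.8597), 'origin_from_bow': array([ 0.3417, -0.509 ]), 'origin_from_tail': array([0.0156, 0.145 ]), 'ylim': [np.float64(-0.1627), np.float64(0.3514)]}
```

```bash
python3 -c "
from h import *
delta([.4686,-.1974,.174],np.radians(81.8))"
```

```text
shift tool mm [ 17.8   6.7 190.6] rot [ 0.    -0.    -0.095]
```

```bash

python3 drive.py '[[0.0178,0.0067,0,0,0,0,0.04],[0,0,0.04,0,0,-0.095,0.04],[0,0,0.045,0,0,0,0.04],[0,0,0.045,0,0,0,0.04],[0,0,0.03,0,0,0,0.04]]' >/dev/null
python3 drive.py '[[0,0,0.02,0,0,0,0.04],[0,0,0,0,0,0,0.04]]'
python3 - <<'E'
from h import *
c=snap("wrist","w16");delta([.4686,-.1974,.174],np.radians(81.8))
print(hookblob(c,*proj(c,(.44,-.193,.01))))
E
```

```text
time_s: 27.15
eef_pos: [0.4672, -0.1965, 0.1819]
tool_rot: [-0.003, 0.071, 0.997, 0.002]
contact_force: [-0.6, 0.1, -0.2]
grip_width: 0.0403
finger_force: 0.0
shift tool mm [-0.5 -0.2  9.9] rot [ 0.001 -0.003  0.001] 
{'heading': np.float64(173.2), 'length': np.float64(0.129), 'origin_from_bow': array([ 0.4475, -0.1951]), 'origin_from_tail': array([ 0.4476, -0.1951]), 'ylim': [np.float64(-0.0272), np.float64(0.021)]}
```

```bash

python3 drive.py '[[0,0,0.009,0,0,-0.02,0.04],[0,0,0,0,0,0,0.04],[0,0,0,0,0,0,0.005],[0,0,0,0,0,0,0.005],[0,0,0,0,0,0,0.005]]' 100
python3 drive.py '[[0,0,0,0,0,0,0.005],[0,0,-0.03,0,0,0,0.005],[0,0,-0.05,0,0,0,0.005],[0,0,-0.05,0,0,0,0.005],[0,0,0,0,0,0,0.005]]'
cat >> h.py <<'E'
def held(c,o,tz=.170):
    "hook in hand: bow outer edge, nose/hinge rows -> hook x of TCP, lateral, top z (tool)"
    im=c["image"];z=c["z_map"];R=Rt(o).as_matrix();vv,uu=np.nonzero((z>0.05)&(z<.5));zz=z[vv,uu]
    Pc=np.c_[(uu-c["cx"])/c["fx"]*zz,(vv-c["cy"])/c["fy"]*zz,zz];P=((Pc-c["t"])@c["R"]-o["eef_pos"])@R*1e3
    k=(P[:,2]>158)&(P[:,2]<182)&(P[:,0]>14)&(P[:,0]<100)&(abs(P[:,1])<40);Q=P[k];print("n",len(Q),"x max",np.percentile(Q[:,0],99.5).round(1),"y",np.percentile(Q[:,1],[.5,99.5]).round(1),"z top",np.percentile(Q[:,2],[10,50]).round(1))
    u=uu[k];v=vv[k];i=v.argmin();print("bow outer px",(u[v<v.min()+2].mean(),v.min()-.5),toolpt(c,o,u[v<v.min()+2].mean(),v.min()-.5,tz),"spine/gate cols",[toolpt(c,o,x,v[abs(u-x)<2].mean(),tz) for x in(u.min()-.5,u.max()+.5)])
    for a,b in((20,40),(40,60),(60,70)):
        q=Q[(Q[:,0]>a)&(Q[:,0]<b)];print((a,b),q[:,1].min().round(1),q[:,1].max().round(1))
E
python3 - <<'E'
from h import *
c=snap("wrist","w17");o=env.observe();st();held(c,o)
print("--ref hook A");c=load("w8");o=dict(o);
E
```

```text
time_s: 27.7
eef_pos: [0.4691, -0.1978, 0.1771]
tool_rot: [0.001, 0.06, 0.998, -0.0]
contact_force: [-1.2, 0.5, 5.1]
grip_width: 0.0102
finger_force: 98.1
time_s: 28.2
eef_pos: [0.4711, -0.1991, 0.314]
tool_rot: [0.007, 0.06, 0.998, -0.004]
contact_force: [0.7, -0.3, -0.2]
grip_width: 0.0102
finger_force: 98.7
t 28.25 pos [ 0.47   -0.1984  0.3102] x [-0.993  0.12  -0.008] y [ 0.12   0.993 -0.005] F [-0.3  0.  -2.9] w 0.01 ff 98.6 q6 [-0.64  0.08  1.87  0.    1.17 -2.09]
n 6431 x max 82.0 y [-21.7  25.9] z top [165.3 166.6]
bow outer px (np.float64(274.5), np.float64(99.5)) [83.1 -1.3] spine/gate cols [array([ 64.2, -23.1]), array([53.1, 26.8])]
(20, 40) -22.2 26.6
(40, 60) -22.2 26.4
(60, 70) -22.9 25.3
--ref hook A
```

```bash

python3 drive.py '[[0,0,0,0,0,0.1456,0.005],[0,0,0,0,0,0.1456,0.005],[0,0,0,0,0,0.1456,0.005],[0,0,0,0,0,0.1456,0.005],[0,0,0,0,0,0.1456,0.005]]' >/dev/null
python3 drive.py '[[0,0,0,0,0,0.1456,0.005],[0,0,0,0,0,0.1456,0.005],[0,0,0,0,0,0.1456,0.005],[0,0,0,0,0,0.1456,0.005],[0,0,0,0,0,0.1456,0.005]]' >/dev/null
python3 drive.py '[[0.045,0.01,0,0,0,0,0.005],[0.045,0.01,0,0,0,0,0.005],[0.045,0.01,0,0,0,0,0.005],[0.045,0.01,0,0,0,0,0.005],[0.045,0.01,0,0,0,0,0.005]]' > /dev/null
python3 drive.py '[[0.04,0.008,0,0,0,0,0.005],[0.04,0.008,0,0,0,0,0.005],[0,0,0,0,0,0,0.005]]'
python3 -c "
from h import *
st();delta([.5365,.1114,.211],-.005)"
```

```text
time_s: 30.05
eef_pos: [0.5358, 0.1112, 0.3038]
tool_rot: [-0.002, 0.707, 0.707, -0.001]
contact_force: [-0.5, 0.4, -1.3]
grip_width: 0.0102
finger_force: 98.6
t 30.05 pos [0.5358 0.1112 0.3038] x [0.001 1.    0.002] y [ 1.    -0.001 -0.003] F [-0.5  0.4 -1.3] w 0.0102 ff 98.6 q6 [-0.02  0.19  1.77  0.    1.18 -0.02]
shift tool mm [ 0.1  1.  92.8] rot [-0.003 -0.002  0.004]
```

```bash

python3 drive.py '[[0,0.001,0.04,0,0,0.004,0.005],[0,0,0.035,0,0,0,0.005],[0,0,0.017,0,0,0,0.005],[0,0,0,0,0,0,0.005],[0,0,0,0,0,0,0.005]]'
python3 - <<'E'
from h import *
c=snap("wrist","w18");st();o=env.observe()
held(c,o)
# bar of eye 2: points from z_map near lane line with z .035-.05
z=c["z_map"];vv,uu=np.nonzero(z>.05);zz=z[vv,uu];P=(np.c_[(uu-c["cx"])/c["fx"]*zz,(vv-c["cy"])/c["fy"]*zz,zz]-c["t"])@c["R"]
k=(abs(P[:,0]-.5012)<.012)&(P[:,1]<.185)&(P[:,1]>.145)&(P[:,2]>.03)&(P[:,2]<.065);Q=P[k];print(len(Q),"ymin by z:")
for a in(.03,.04,.05):
    q=Q[(Q[:,2]>=a)&(Q[:,2]<a+.01)]
    if len(q):print(a,q[:,1].min().round(4),q[:,0].min().round(4),q[:,0].max().round(4))
E
```

```text
time_s: 30.55
eef_pos: [0.5371, 0.1067, 0.2132]
tool_rot: [-0.001, 0.711, 0.703, -0.001]
contact_force: [-0.1, -0.4, -1.0]
grip_width: 0.0103
finger_force: 98.6
t 30.6 pos [0.5378 0.1068 0.2144] x [ 0.01  1.   -0.  ] y [ 1.    -0.01   0.001] F [ 0.1 -0.  -1.5] w 0.0103 ff 98.6 q6 [-0.02  0.32  1.81 -0.    1.01 -0.01]
n 7017 x max 97.5 y [-36.4  39.5] z top [169.7 171.2]
bow outer px (np.float64(228.2), np.float64(55.5)) [102.  -20.9] spine/gate cols [array([ 53. , -42.6]), array([99.2, 42.5])]
(20, 40) -22.6 26.1
(40, 60) -38.8 40.0
(60, 70) -38.6 39.9
1316 ymin by z:
0.03 0.1611 0.4991 0.5056
0.04 0.1602 0.502 0.5055
0.05 0.1599 0.4975 0.5057
```

```bash

python3 drive.py '[[0.0047,0,0.002,0,0,0.005,0.005],[0,-0.004,0,0,0,0,0.005],[0,0,0,0,0,0,0.005]]'
python3 drive.py '[[0,-0.006,0,0,0,0,0.005],[0,-0.005,0,0,0,0,0.005],[0,0,0,0,0,0,0.005]]'
python3 - <<'E'
from h import *
c=snap("wrist","w19");o=env.observe()
z=c["z_map"];vv,uu=np.nonzero(z>.05);zz=z[vv,uu];P=(np.c_[(uu-c["cx"])/c["fx"]*zz,(vv-c["cy"])/c["fy"]*zz,zz]-c["t"])@c["R"]
k=(abs(P[:,0]-.5012)<.008)&(P[:,1]<.185)&(P[:,1]>.145)&(P[:,2]>.048)&(P[:,2]<.065);print("bar ymin",P[k][:,1].min())
# hook bow outer & nose: points z .033-.052 right of bar
k=(P[:,0]>.513)&(P[:,0]<.565)&(P[:,2]>.032)&(P[:,2]<.055)&(P[:,1]>.12);Q=P[k];print("bow ymax",np.sort(Q[:,1])[-5:].round(4),"x",Q[:,0].min().round(4),Q[:,0].max().round(4),"z",np.median(Q[:,2]))
E
```

```text
time_s: 30.9
eef_pos: [0.5333, 0.1121, 0.2124]
tool_rot: [0.0, 0.712, 0.702, 0.0]
contact_force: [-0.3, 0.6, -2.1]
grip_width: 0.0102
finger_force: 98.6
time_s: 31.2
eef_pos: [0.5222, 0.112, 0.2122]
tool_rot: [0.0, 0.712, 0.702, 0.0]
contact_force: [0.9, -0.8, -1.7]
grip_width: 0.0101
finger_force: 98.7
bar ymin 0.16002047379933695
bow ymax [0.1967 0.1967 0.1967 0.1967 0.1967] x 0.513 0.5504 z 0.042324634646871424
```

```bash

python3 drive.py '[[0,-0.005,0,0,0,-0.008,0.005],[0,-0.005,0,0,0,0,0.005],[0,0,0,0,0,0,0.005]]'
python3 drive.py '[[0,-0.005,0,0,0,0,0.005],[0,-0.0045,0,0,0,0,0.005],[0,0,0,0,0,0,0.005]]'
python3 - <<'E'
from h import *
st();c=snap("wrist","w20");o=env.observe()
z=c["z_map"];vv,uu=np.nonzero(z>.05);zz=z[vv,uu];P=(np.c_[(uu-c["cx"])/c["fx"]*zz,(vv-c["cy"])/c["fy"]*zz,zz]-c["t"])@c["R"]
k=(P[:,0]>.47)&(P[:,0]<.535)&(P[:,2]>.032)&(P[:,2]<.050)&(P[:,1]>.115)&(P[:,1]<.21);Q=P[k]
# gate: ascii occupancy map in mm around bar, row=y
H,_,_=np.histogram2d(Q[:,1],Q[:,0],bins=[np.arange(.116,.21,.004),np.arange(.47,.537,.003)])
for r in H[::-1]:print("".join("#" if x>1 else "." for x in r))
E
```

```text
time_s: 31.55
eef_pos: [0.5122, 0.112, 0.212]
tool_rot: [0.0, 0.71, 0.705, -0.0]
contact_force: [1.6, -1.0, -1.5]
grip_width: 0.0103
finger_force: 98.8
time_s: 31.85
eef_pos: [0.5024, 0.112, 0.2118]
tool_rot: [-0.0, 0.709, 0.705, -0.001]
contact_force: [1.5, -3.1, -1.6]
grip_width: 0.01
finger_force: 98.8
t 31.85 pos [0.5024 0.112  0.2118] x [ 0.006  1.    -0.001] y [ 1.    -0.006 -0.001] F [ 1.5 -3.1 -1.6] w 0.01 ff 98.8 q6 [-0.02  0.25  1.91 -0.    0.98 -0.01]
......................
......................
......................
......###...####......
.....####...#####.....
....#####...#######...
...#####......#####...
...#####.......#####..
...####.........####..
................####..
............###.####..
...........####.#####.
..........####..####..
........#####...####..
.......#####....####..
......#####.....####..
.....#####.....#####..
....####......######..
...################...
...###############....
.....###########......
......#########.......
....###.#####.###.....
```

```bash

python3 drive.py '[[0,0,0.002,0,0,0,0.005],[-0.005,0,0,0,0,0,0.005],[0,0,0,0,0,0,0.005]]'
python3 drive.py '[[-0.005,0,0,0,0,0,0.005],[-0.006,0,0,0,0,0,0.005],[0,0,0,0,0,0,0.005]]'
cat >> h.py <<'E'
def ascii(c,x0,x1,y0,y1,z0,z1,dx=.003,dy=.004):
    z=c["z_map"];vv,uu=np.nonzero(z>.05);zz=z[vv,uu];P=(np.c_[(uu-c["cx"])/c["fx"]*zz,(vv-c["cy"])/c["fy"]*zz,zz]-c["t"])@c["R"]
    Q=P[(P[:,2]>z0)&(P[:,2]<z1)];H,_,_=np.histogram2d(Q[:,1],Q[:,0],bins=[np.arange(y0,y1,dy),np.arange(x0,x1,dx)])
    for y,r in list(zip(np.arange(y0,y1,dy),H))[::-1]:print(f"{y:.3f} "+"".join("#" if x>1 else "." for x in r))
E
python3 - <<'E'
from h import *
st();c=snap("wrist","w21");ascii(c,.47,.537,.116,.20,.030,.050)
E
```

```text
time_s: 32.2
eef_pos: [0.5029, 0.1066, 0.2096]
tool_rot: [-0.0, 0.71, 0.705, -0.001]
contact_force: [1.2, -2.3, -1.9]
grip_width: 0.0099
finger_force: 98.7
time_s: 32.5
eef_pos: [0.5025, 0.0957, 0.2095]
tool_rot: [-0.001, 0.71, 0.704, -0.001]
contact_force: [-0.8, -0.2, -1.3]
grip_width: 0.0099
finger_force: 98.7
t 32.5 pos [0.5025 0.0957 0.2095] x [0.008 1.    0.   ] y [ 1.    -0.008 -0.002] F [-0.8 -0.2 -1.3] w 0.0099 ff 98.7 q6 [-0.05  0.25  1.92  0.    0.98 -0.04]
0.192 ......................
0.188 ......................
0.184 ......................
0.180 ......................
0.176 ......###...####......
0.172 .....####...#####.....
0.168 ....#####...#######...
0.164 ...#####......#####...
0.160 ...####........#####..
0.156 ...####.........####..
0.152 ...####.........####..
0.148 ....###.........####..
0.144 ...####.........####..
0.140 ....###.........####..
0.136 ...####.........####..
0.132 ...####.........####..
0.128 ....###.........####..
0.124 ...####........#####..
0.120 ....###.......######..
0.116 ...#######.########...
```

```bash

python3 drive.py '[[0,0,0.0035,0,0,0,0.005],[0,0,0,0,0,0,0.005],[0,0,0,0,0,0,0.03],[0,0,0,0,0,0,0.03],[0,0,0,0,0,0,0.03]]'
python3 drive.py '[[0,0,-0.03,0,0,0,0.03],[0,0,-0.05,0,0,0,0.03],[0,0,-0.05,0,0,0,0.03],[0.045,0,-0.015,0,0,0,0.045],[0.045,0,0,0,0,0,0.045]]'
python3 drive.py '[[0.045,0,0,0,0,0,0.045],[0.04,0,0,0,0,0,0.045],[0,0,0,0,0,0,0.045]]'
python3 - <<'E'
from h import *
st();delta([.5013,.2708,.234],-.005)
E
```

```text
time_s: 33.05
eef_pos: [0.503, 0.0963, 0.2064]
tool_rot: [-0.0, 0.71, 0.705, 0.0]
contact_force: [-0.8, -0.5, -0.1]
grip_width: 0.0302
finger_force: 0.0
time_s: 33.55
eef_pos: [0.505, 0.1867, 0.3561]
tool_rot: [0.003, 0.711, 0.704, 0.004]
contact_force: [0.2, -0.2, -0.9]
grip_width: 0.0449
finger_force: 0.0
time_s: 33.85
eef_pos: [0.5034, 0.2751, 0.3514]
tool_rot: [-0.001, 0.708, 0.706, 0.001]
contact_force: [-0.2, -0.3, 0.2]
grip_width: 0.0448
finger_force: 0.0
t 33.85 pos [0.5034 0.2751 0.3514] x [0.002 1.    0.002] y [ 1.    -0.002  0.   ] F [-0.2 -0.3  0.2] w 0.0448 ff 0.0 q6 [0.29 0.2  1.66 0.   1.28 0.29]
shift tool mm [ -4.5  -2.1 117.4] rot [ 0.    -0.002  0.003]
```

```bash

python3 drive.py '[[-0.0045,-0.002,0.04,0,0,0,0.045],[0,0,0.045,0,0,0,0.045],[0,0,0.032,0,0,0,0.045],[0,0,0,0,0,0,0.045],[0,0,0,0,0,0,0.045]]'
python3 drive.py '[[0,0,0,0,0,0,0.01],[0,0,0,0,0,0,0.01],[0,0,0,0,0,0,0.01],[0,0,0,0,0,0,0.01]]' 70
python3 drive.py '[[0,0,-0.03,0,0,0,0.01],[0,0,-0.04,0,0,0,0.01],[0,0,0,0,0,0,0.01],[-0.048,0,0,0,0,0,0.01],[-0.048,0,0,0,0,0,0.01]]'
python3 drive.py '[[-0.048,0,0,0,0,0,0.01],[-0.048,0,0,0,0,0,0.01],[0,0,0,0,0,0,0.01],[0,0,0,0,0,0,0.01]]'
python3 - <<'E'
from h import *
st();delta([.501,.0622,.280],-.005);c=snap("wrist","w22");P,s=blob(c,*proj(c,(.5012,.062,.056)),8,1);print(s,ray(c,*P,.056))
E
```

```text
time_s: 34.35
eef_pos: [0.5022, 0.2661, 0.2341]
tool_rot: [-0.0, 0.71, 0.704, -0.001]
contact_force: [0.6, 0.5, 0.2]
grip_width: 0.0451
finger_force: 0.0
time_s: 34.75
eef_pos: [0.5025, 0.2667, 0.2353]
tool_rot: [0.0, 0.71, 0.705, 0.001]
contact_force: [-0.6, -1.1, 4.6]
grip_width: 0.0169
finger_force: 68.4
time_s: 35.25
eef_pos: [0.5009, 0.1704, 0.304]
tool_rot: [0.0, 0.708, 0.706, -0.0]
contact_force: [1.0, -0.6, -0.1]
grip_width: 0.0167
finger_force: 69.5
time_s: 35.65
eef_pos: [0.5006, 0.0739, 0.3038]
tool_rot: [-0.001, 0.71, 0.704, -0.0]
contact_force: [-0.7, 0.3, -0.9]
grip_width: 0.0166
finger_force: 69.5
t 35.65 pos [0.5006 0.0739 0.3038] x [0.01  1.    0.001] y [ 1.    -0.01  -0.001] F [-0.7  0.3 -0.9] w 0.0166 ff 69.5 q6 [-0.09  0.08  1.89  0.    1.17 -0.08]
shift tool mm [-11.7   0.6  23.8] rot [-0.001 -0.001 -0.005] 
[ 16.25    15.25   209.1875] [0.50026795 0.06144332 0.056     ]
```

```bash

python3 - <<'E'
from h import *
c=load("w22");o=env.observe();R=Rt(o).as_matrix();Rct=c["R"]@R;tct=c["R"]@o["eef_pos"]+c["t"]
for n in("w14","w22"):
    d=load(n);z=d["z_map"];vv,uu=np.nonzero((z>.05)&(z<.3));zz=z[vv,uu];P=((np.c_[(uu-d["cx"])/d["fx"]*zz,(vv-d["cy"])/d["fy"]*zz,zz]-tct)@Rct)*1e3
    for a,b in((148,158),(158,168),(168,176),(180,205),(205,222)):
        q=P[(abs(P[:,1])<3)&(P[:,2]>a)&(P[:,2]<b)&(P[:,0]<60)&(P[:,0]>-30)]
        if len(q):print(n,(a,b),len(q),np.percentile(q[:,0],[5,50,95]).round(1))
E
```

```text
w14 (148, 158) 439 [-9.9 -0.4  8. ]
w14 (158, 168) 127 [7.7 8.3 9. ]
w14 (168, 176) 75 [7.7 8.4 9. ]
w14 (180, 205) 90 [1.4 2.5 7.3]
w14 (205, 222) 54 [1.4 2.5 3.1]
w22 (148, 158) 494 [-5.   5.1 13. ]
w22 (158, 168) 102 [12.2 12.9 13.4]
w22 (168, 176) 74 [12.3 12.9 13.5]
w22 (180, 205) 90 [6.  7.1 7.7]
w22 (205, 222) 40 [6.3 7.1 7.7]
```

```bash

python3 drive.py '[[-0.0163,0.0006,0.012,0,0,0,0.01],[0,0,0.012,0,0,0,0.01],[0,0,0,0,0,0,0.01]]'| grep -E "pos|force"
python3 drive.py '[[0,0,0.006,0,0,0,0.01],[0,0,0,0,0,0,0.01]]'| grep -E "pos|force"
python3 drive.py '[[0,0,0.006,0,0,0,0.01],[0,0,0,0,0,0,0.01]]'| grep -E "pos|force"
python3 -c "
from h import *
st()"
```

```text
eef_pos: [0.5002, 0.0597, 0.278]
contact_force: [0.3, -0.2, -0.2]
finger_force: 69.5
eef_pos: [0.501, 0.0592, 0.2737]
contact_force: [0.1, 1.4, -0.9]
finger_force: 69.5
eef_pos: [0.5011, 0.0587, 0.2678]
contact_force: [0.2, -0.4, -0.6]
finger_force: 69.5
t 36.4 pos [0.5011 0.0587 0.2678] x [0.007 1.    0.   ] y [ 1.    -0.007 -0.001] F [ 0.2 -0.4 -0.6] w 0.0166 ff 69.5 q6 [-0.12  0.13  1.92  0.    1.1  -0.12]
```

```bash

python3 drive.py '[[-0.001,0,0.005,0,0,0,0.01],[0,0,0,0,0,0,0.01]]' | grep -E "pos|force"
python3 drive.py '[[0,0,0.006,0,0,0,0.01],[0,0,0,0,0,0,0.01]]' | grep -E "pos|force"
python3 drive.py '[[0,0,0.006,0,0,0,0.01],[0,0,0,0,0,0,0.01]]'| grep -E "pos|force"
python3 drive.py '[[0,0,0.006,0,0,0,0.01],[0,0,0,0,0,0,0.01]]'| grep -E "pos|force"
```

```text
eef_pos: [0.501, 0.0573, 0.2628]
contact_force: [0.7, -0.2, -1.4]
finger_force: 69.5
eef_pos: [0.5009, 0.0574, 0.2566]
contact_force: [0.2, 0.1, -0.5]
finger_force: 69.5
eef_pos: [0.501, 0.0574, 0.2506]
contact_force: [-0.3, 0.3, -1.6]
finger_force: 69.6
eef_pos: [0.5009, 0.0574, 0.2446]
contact_force: [0.2, 1.3, -0.7]
finger_force: 69.6
```

```bash

python3 drive.py '[[0,0,0.006,0,0,0,0.01],[0,0,0,0,0,0,0.01]]' | grep -E "pos|force"
python3 drive.py '[[0,0,0.004,0,0,0,0.01],[0,0,0,0,0,0,0.01]]' | grep -E "pos|force"
python3 drive.py '[[0,0,0.002,0,0,0,0.01],[0,0,0,0,0,0,0.01]]'| grep -E "pos|force"
```

```text
eef_pos: [0.5009, 0.0574, 0.2386]
contact_force: [0.0, 0.0, -0.8]
finger_force: 69.6
eef_pos: [0.5011, 0.0574, 0.2349]
contact_force: [1.1, 0.8, -0.4]
finger_force: 69.6
eef_pos: [0.5014, 0.0574, 0.2335]
contact_force: [0.0, -0.0, 0.1]
finger_force: 69.7
```

```bash

python3 drive.py '[[0,0,0.002,0,0,0,0.01],[0,0,0,0,0,0,0.01]]' | grep -E "pos|force"
python3 drive.py '[[0,0,0.002,0,0,0,0.01],[0,0,0,0,0,0,0.01]]' | grep -E "pos|force"
```

```text
eef_pos: [0.5017, 0.0574, 0.2333]
contact_force: [-6.7, -0.1, 14.7]
finger_force: 71.3
eef_pos: [0.5019, 0.0574, 0.2331]
contact_force: [-12.7, 1.3, 30.0]
finger_force: 73.0
```

```bash

python3 drive.py '[[0,0,-0.003,0,0,0,0.045],[0,0,0,0,0,0,0.045],[0,0,0,0,0,0,0.045],[0,0,-0.04,0,0,0,0.045],[0,0,-0.05,0,0,0,0.045]]' >/dev/null
python3 drive.py '[[0,0,-0.04,0,0,0,0.045],[-0.043,-0.007,0,0,0,0,0.045],[-0.043,-0.007,0,0,0,0,0.045],[-0.043,-0.007,0,0,0,0,0.045],[-0.043,-0.007,0,0,0,0,0.045]]' >/dev/null
python3 drive.py '[[-0.043,-0.007,0,0,0,0,0.045],[-0.043,-0.007,0,0,0,0,0.045],[-0.043,-0.007,0,0,0,0,0.045],[-0.04,-0.007,0,0,0,0,0.045],[0,0,0,0,0,0.145,0.045]]' >/dev/null
python3 drive.py '[[0,0,0,0,0,0.145,0.045],[0,0,0,0,0,0.145,0.045],[0,0,0,0,0,0.145,0.045],[0,0,0,0,0,0.145,0.045],[0,0,0,0,0,0.145,0.045]]' >/dev/null
python3 drive.py '[[0,0,0,0,0,0.145,0.045],[0,0,0,0,0,0.145,0.045],[0,0,0,0,0,0.145,0.045],[0,0,0,0,0,0.145,0.045],[0,0,0,0,0,0.145,0.045]]' >/dev/null
python3 drive.py '[[0,0,0,0,0,0.145,0.045],[0,0,0,0,0,0,0.045],[0,0,0,0,0,0,0.045]]'
python3 - <<'E'
from h import *
st();c=snap("wrist","w23");p=proj(c,(.466,-.292,.01));print(p);b=hookblob(c,*p);print(b)
a=np.radians(b["heading"]);g=b["origin_from_bow"]-.0215*np.array([np.cos(a),np.sin(a)]);delta([*g,.174],a-np.pi/2)
E
```

```text
time_s: 41.0
eef_pos: [0.4428, -0.2832, 0.362]
tool_rot: [-0.0, 0.996, -0.086, -0.0]
contact_force: [-0.2, 0.1, -0.3]
grip_width: 0.0448
finger_force: 0.0
t 41.0 pos [ 0.4428 -0.2832  0.362 ] x [ 0.985 -0.172 -0.001] y [-0.172 -0.985 -0.   ] F [-0.2  0.1 -0.3] w 0.0448 ff 0.0 q6 [-0.8   0.07  1.78 -0.    1.29  0.94]
[279.19534188 164.50527077]
{'heading': np.float64(-11.5), 'length': np.float64(0.1283), 'origin_from_bow': array([ 0.4678, -0.2913]), 'origin_from_tail': array([ 0.4685, -0.2914]), 'ylim': [np.float64(-0.0257), np.float64(0.0228)]}
shift tool mm [  4.6   3.1 188.1] rot [-0.     0.     0.027]
```

```bash

python3 drive.py '[[0.0046,0.0031,0.04,0,0,0.02,0.04],[0,0,0.045,0,0,0,0.04],[0,0,0.045,0,0,0,0.04],[0,0,0.03,0,0,0,0.04],[0,0,0.02,0,0,0,0.04]]' >/dev/null
python3 drive.py '[[0,0,0,0,0,0,0.04],[0,0,0,0,0,0,0.04]]'
python3 - <<'E'
from h import *
st();c=snap("wrist","w24");p=proj(c,(.466,-.292,.01));b=hookblob(c,*p);print(b)
a=np.radians(b["heading"]);g=b["origin_from_bow"]-.0205*np.array([np.cos(a),np.sin(a)]);delta([*g,.174],a-np.pi/2)
E
```

```text
time_s: 41.75
eef_pos: [0.4471, -0.2872, 0.1828]
tool_rot: [0.0, 0.995, -0.097, 0.0]
contact_force: [0.5, -1.0, -0.1]
grip_width: 0.0399
finger_force: 0.0
t 41.75 pos [ 0.4471 -0.2872  0.1828] x [ 0.981 -0.194  0.   ] y [-0.194 -0.981  0.   ] F [ 0.5 -1.  -0.1] w 0.0399 ff 0.0 q6 [-0.8   0.34  1.87 -0.    0.93  0.97]
{'heading': np.float64(-10.5), 'length': np.float64(0.1296), 'origin_from_bow': array([ 0.4686, -0.291 ]), 'origin_from_tail': array([ 0.4681, -0.2909]), 'ylim': [np.float64(-0.027), np.float64(0.021)]}
shift tool mm [ 0.9 -0.6  9.7] rot [ 0.001 -0.002 -0.012]
```

```bash

python3 drive.py '[[0.001,0,0.009,0,0,-0.01,0.04],[0,0,0,0,0,0,0.04],[0,0,0,0,0,0,0.005],[0,0,0,0,0,0,0.005],[0,0,0,0,0,0,0.005]]' 100
python3 drive.py '[[0,0,0,0,0,0,0.005],[0,0,-0.03,0,0,0,0.005],[0,0,-0.05,0,0,0,0.005],[0,0,-0.05,0,0,0,0.005],[0,0,0,0,0,0,0.005]]'
python3 - <<'E'
from h import *
c=snap("wrist","w25");o=env.observe();st();held(c,o)
E
```

```text
time_s: 42.3
eef_pos: [0.4481, -0.2874, 0.1742]
tool_rot: [0.0, 0.996, -0.093, 0.0]
contact_force: [-1.5, 1.3, 4.0]
grip_width: 0.0106
finger_force: 98.5
time_s: 42.8
eef_pos: [0.4499, -0.2892, 0.3112]
tool_rot: [0.005, 0.996, -0.093, 0.006]
contact_force: [1.1, -1.4, -1.5]
grip_width: 0.011
finger_force: 98.5
t 42.85 pos [ 0.4489 -0.2883  0.3074] x [ 0.983 -0.185  0.007] y [-0.185 -0.983  0.005] F [-0.2  0.3 -1.6] w 0.0105 ff 98.5 q6 [-0.8   0.15  1.81 -0.    1.17  0.96]
n 6894 x max 85.0 y [-19.3  28.2] z top [161.7 163. ]
bow outer px (np.float64(274.0), np.float64(99.5)) [86.6  1. ] spine/gate cols [array([ 66.7, -21.1]), array([55.8, 30. ])]
(20, 40) -19.9 28.8
(40, 60) -19.5 28.9
(60, 70) -20.3 28.2
```

```bash

python3 - <<'E'
from h import *
c=snap("wrist","w26");o=env.observe();st();R=Rt(o).as_matrix();Rct=c["R"]@R;tct=c["R"]@o["eef_pos"]+c["t"]
print("cam in tool",(-Rct.T@tct).round(4))
for n in("w8","w17","w25","w26"):
    d=load(n);z=d["z_map"];vv,uu=np.nonzero((z>.05)&(z<.3));zz=z[vv,uu];P=((np.c_[(uu-d["cx"])/d["fx"]*zz,(vv-d["cy"])/d["fy"]*zz,zz]-tct)@Rct)*1e3
    q=P[(P[:,2]>155)&(P[:,2]<180)&(P[:,0]>14)&(P[:,0]<95)&(abs(P[:,1])<36)];print(n,"bow",np.percentile(q[:,0],99.8).round(1),"y",np.percentile(q[:,1],[.3,99.7]).round(1),"ztop",np.percentile(q[:,2],[5,20,50]).round(1))
E
```

```text
t 42.9 pos [ 0.4481 -0.2874  0.3044] x [ 0.983 -0.185  0.002] y [-0.185 -0.983  0.002] F [-0.8  0.3 -2.5] w 0.0106 ff 98.5 q6 [-0.8   0.15  1.82 -0.    1.17  0.96]
cam in tool [0.0803 0.0009 0.0288]
w8 bow 84.0 y [-19.3  28.7] ztop [162.6 163.3 164.2]
w17 bow 85.7 y [-19.6  28.5] ztop [165.2 165.8 166.8]
w25 bow 85.4 y [-19.5  28.4] ztop [162.1 162.9 163.8]
w26 bow 85.3 y [-19.6  28.4] ztop [162.2 162.9 163.8]
```

```bash

python3 drive.py '[[0,0,0,0,0,-0.146,0.005],[0,0,0,0,0,-0.146,0.005],[0,0,0,0,0,-0.146,0.005],[0,0,0,0,0,-0.146,0.005],[0,0,0,0,0,-0.146,0.005]]' >/dev/null
python3 drive.py '[[0,0,0,0,0,-0.146,0.005],[0,0,0,0,0,-0.146,0.005],[0,0,0,0,0,-0.146,0.005],[0,0,0,0,0,-0.146,0.005],[0,0,0,0,0,-0.146,0.005]]' >/dev/null
python3 drive.py '[[0,0,0,0,0,-0.146,0.005],[0,0,0,0,0,-0.146,0.005],[0.044,0.0185,0,0,0,0,0.005],[0.044,0.0185,0,0,0,0,0.005],[0.044,0.0185,0,0,0,0,0.005]]' >/dev/null
python3 drive.py '[[0.044,0.0185,0,0,0,0,0.005],[0.044,0.0185,0,0,0,0,0.005],[0.044,0.0185,0,0,0,0,0.005],[0.044,0.0185,0,0,0,0,0.005],[0.044,0.0185,0,0,0,0,0.005]]' >/dev/null
python3 drive.py '[[0.044,0.0185,0,0,0,0,0.005],[0,0,0,0,0,0,0.005],[0,0,0,0,0,0,0.005]]'
python3 -c "
from h import *
st();delta([.6145,.110,.212],-.005)"
```

```text
time_s: 45.2
eef_pos: [0.6155, 0.1089, 0.3002]
tool_rot: [-0.002, 0.708, 0.706, -0.002]
contact_force: [0.2, -0.2, -2.0]
grip_width: 0.0107
finger_force: 98.6
t 45.2 pos [0.6155 0.1089 0.3002] x [ 0.003  1.    -0.   ] y [ 1.    -0.003 -0.005] F [ 0.2 -0.2 -2. ] w 0.0107 ff 98.6 q6 [-0.02  0.38  1.54 -0.    1.22 -0.01]
shift tool mm [ 1.1 -0.5 88.2] rot [-0.005  0.     0.002]
```

```bash

python3 drive.py '[[0.001,0,0.035,0,0,0,0.005],[0,0,0.035,0,0,0,0.005],[0,0,0.018,0,0,0,0.005],[0,0,0,0,0,0,0.005],[0,0,0,0,0,0,0.005]]'
python3 - <<'E'
from h import *
c=snap("wrist","w27");st();delta([.6145,.110,.212],-.005)
z=c["z_map"];vv,uu=np.nonzero(z>.05);zz=z[vv,uu];P=(np.c_[(uu-c["cx"])/c["fx"]*zz,(vv-c["cy"])/c["fy"]*zz,zz]-c["t"])@c["R"]
k=(abs(P[:,0]-.5808)<.009)&(P[:,1]<.185)&(P[:,1]>.145)&(P[:,2]>.03)&(P[:,2]<.065);Q=P[k];print("bar3 ymin",np.sort(Q[:,1])[:4].round(4),"x",np.percentile(Q[Q[:,2]>.05][:,0],[2,98]).round(4))
k=(P[:,0]>.593)&(P[:,0]<.655)&(P[:,2]>.032)&(P[:,2]<.055)&(P[:,1]>.12)&(P[:,1]<.21);Q=P[k];print("bow ymax",np.sort(Q[:,1])[-5:].round(4),"x",np.percentile(Q[:,0],[.3,99.7]).round(4),"z",np.percentile(Q[:,2],[50,90]))
E
```

```text
time_s: 45.7
eef_pos: [0.616, 0.1079, 0.2149]
tool_rot: [-0.001, 0.709, 0.705, -0.001]
contact_force: [0.7, 0.6, -1.2]
grip_width: 0.0105
finger_force: 98.5
t 45.75 pos [0.6167 0.1081 0.2162] x [ 0.006  1.    -0.   ] y [ 1.    -0.006  0.001] F [-0.  -0.4 -1.6] w 0.0109 ff 98.5 q6 [-0.02  0.49  1.58 -0.    1.07 -0.01]
shift tool mm [ 1.9 -2.2  4.2] rot [ 0.001  0.    -0.001] 
bar3 ymin [0.1596 0.1597 0.1597 0.1597] x [0.5781 0.5854]
bow ymax [0.192  0.192  0.1924 0.1924 0.1924] x [0.5949 0.6426] z [0.04775968 0.04907932]
```

```bash

python3 drive.py '[[0.002,-0.002,0.004,0,0,0,0.005],[0,-0.006,0,0,0,0,0.005],[0,0,0,0,0,0,0.005]]'
python3 drive.py '[[0,-0.005,0,0,0,0,0.005],[0,-0.005,0,0,0,0,0.005],[0,0,0,0,0,0,0.005]]'
python3 drive.py '[[0,-0.005,0,0,0,0,0.005],[0,-0.005,0,0,0,0,0.005],[0,0,0,0,0,0,0.005]]'
python3 - <<'E'
from h import *
c=snap("wrist","w28");st();ascii(c,.55,.62,.116,.204,.032,.050)
E
```

```text
time_s: 46.05
eef_pos: [0.6077, 0.1111, 0.2117]
tool_rot: [-0.0, 0.709, 0.705, -0.0]
contact_force: [-0.0, -0.5, -2.8]
grip_width: 0.0106
finger_force: 98.6
time_s: 46.35
eef_pos: [0.5981, 0.111, 0.2119]
tool_rot: [0.0, 0.709, 0.705, 0.0]
contact_force: [1.7, -0.2, -1.0]
grip_width: 0.011
finger_force: 98.7
time_s: 46.65
eef_pos: [0.5879, 0.1109, 0.2114]
tool_rot: [0.0, 0.709, 0.705, -0.0]
contact_force: [2.2, -2.3, -1.4]
grip_width: 0.0109
finger_force: 98.7
t 46.7 pos [0.5881 0.1108 0.2114] x [ 0.005  1.    -0.001] y [ 1.    -0.005 -0.   ] F [ 1.8 -2.3 -1.6] w 0.0105 ff 98.7 q6 [-0.02  0.44  1.67 -0.    1.04 -0.01]
0.196 .......................
0.192 ...........######......
0.188 .......##..########....
0.184 ......###..#########...
0.180 .....####......######..
0.176 .....####.......#####..
0.172 .....####........#####.
0.168 ......##....###...####.
0.164 ............###...####.
0.160 ...........####...####.
0.156 ..........####....####.
0.152 .........####.....####.
0.148 ........####......####.
0.144 ........####......####.
0.140 .......####......#####.
0.136 ......####......######.
0.132 .....######..########..
0.128 .....###############...
0.124 .......###########.....
0.120 ........#########......
0.116 ......###.#####.###....
```

```bash

python3 drive.py '[[0,-0.0065,0.002,0,0,0,0.005],[-0.005,0,0,0,0,0,0.005],[0,0,0,0,0,0,0.005]]'
python3 drive.py '[[-0.006,0,0,0,0,0,0.005],[-0.0055,0,0,0,0,0,0.005],[0,0,0,0,0,0,0.005]]'
python3 - <<'E'
from h import *
c=snap("wrist","w29");st();ascii(c,.55,.62,.112,.196,.030,.050)
E
```

```text
time_s: 47.0
eef_pos: [0.5812, 0.105, 0.2089]
tool_rot: [-0.0, 0.709, 0.706, -0.002]
contact_force: [-1.6, -6.2, -0.4]
grip_width: 0.0105
finger_force: 98.7
time_s: 47.3
eef_pos: [0.5815, 0.094, 0.2091]
tool_rot: [-0.001, 0.709, 0.705, -0.0]
contact_force: [0.1, 0.7, -2.2]
grip_width: 0.0108
finger_force: 98.6
t 47.35 pos [0.5815 0.0943 0.2091] x [0.006 1.    0.   ] y [ 1.    -0.006 -0.001] F [ 0.9  0.  -2.3] w 0.0108 ff 98.6 q6 [-0.04  0.42  1.69  0.    1.03 -0.04]
0.188 .......................
0.184 .......................
0.180 .......................
0.176 .......##..###.........
0.172 .....####..#####.......
0.168 ....#####..######......
0.164 ...######...#######....
0.160 ...####.......#####....
0.156 ...####........####....
0.152 ...###.........#####...
0.148 ...###..........####...
0.144 ...###..........####...
0.140 ...###..........####...
0.136 ...###..........####...
0.132 ...###..........####...
0.128 ...###..........####...
0.124 ...###..........####...
0.120 ...###........######...
0.116 ...######...#######....
0.112 ...###############.....
```

Gate shut around the bar. Release, then fetch pin 3.

```bash

python3 drive.py '[[0,0,0.004,0,0,0,0.005],[0,0,0,0,0,0,0.005],[0,0,0,0,0,0,0.03],[0,0,0,0,0,0,0.03],[0,0,0,0,0,0,0.03]]'
python3 drive.py '[[0,0,-0.03,0,0,0,0.03],[0,0,-0.05,0,0,0,0.03],[0,0,-0.05,0,0,0,0.03],[0.045,0,-0.015,0,0,0,0.045],[0.045,0,0,0,0,0,0.045]]' >/dev/null
python3 drive.py '[[0.045,0,0,0,0,0,0.045],[0.04,0,0,0,0,0,0.045],[0,0,0,0,0,0,0.045]]'
python3 - <<'E'
from h import *
st();delta([.581,.2706,.234],-.005)
E
```

```text
time_s: 47.85
eef_pos: [0.582, 0.0946, 0.2059]
tool_rot: [0.0, 0.709, 0.705, 0.0]
contact_force: [-0.1, 0.4, 0.9]
grip_width: 0.0299
finger_force: 0.0
time_s: 48.65
eef_pos: [0.5817, 0.274, 0.3507]
tool_rot: [-0.0, 0.707, 0.707, 0.001]
contact_force: [-0.8, -1.2, -0.3]
grip_width: 0.0452
finger_force: 0.0
t 48.65 pos [0.5817 0.274  0.3507] x [-0.     1.     0.002] y [1.    0.    0.001] F [-0.8 -1.2 -0.3] w 0.0452 ff 0.0 q6 [0.25 0.37 1.45 0.   1.32 0.25]
shift tool mm [ -3.6  -0.8 116.7] rot [ 0.001 -0.002  0.005]
```

```bash

python3 drive.py '[[0,-0.001,0.04,0,0,0.005,0.045],[0,0,0.03,0,0,0,0.045],[0,0,0,0,0,0,0.045],[0,0,0,0,0,0,0.045]]'
python3 - <<'E'
from h import *
st();delta([.581,.2706,.234],-.005)
E
```

```text
time_s: 49.05
eef_pos: [0.5818, 0.2691, 0.2808]
tool_rot: [-0.0, 0.711, 0.703, -0.0]
contact_force: [0.2, -0.7, 0.4]
grip_width: 0.0448
finger_force: 0.0
t 49.05 pos [0.5818 0.2691 0.2808] x [ 0.01  1.   -0.  ] y [ 1.   -0.01 -0.  ] F [ 0.2 -0.7  0.4] w 0.0448 ff 0.0 q6 [ 0.25  0.44  1.51 -0.    1.2   0.26]
shift tool mm [ 1.5 -0.8 46.8] rot [-0.     0.    -0.005]
```

```bash

python3 drive.py '[[0.0015,-0.001,0.025,0,0,-0.004,0.045],[0,0,0.022,0,0,0,0.045],[0,0,0,0,0,0,0.045],[0,0,0,0,0,0,0.045]]'
python3 drive.py '[[0,0,0,0,0,0,0.01],[0,0,0,0,0,0,0.01],[0,0,0,0,0,0,0.01],[0,0,0,0,0,0,0.01]]' 70
python3 drive.py '[[0,0,-0.03,0,0,0,0.01],[0,0,-0.04,0,0,0,0.01],[0,0,0,0,0,0,0.01],[-0.048,0,0,0,0,0,0.01],[-0.048,0,0,0,0,0,0.01]]'
python3 drive.py '[[-0.048,0,0,0,0,0,0.01],[-0.048,0,0,0,0,0,0.01],[0,0,0,0,0,0,0.01],[0,0,0,0,0,0,0.01]]'
python3 - <<'E'
from h import *
st();delta([.5805,.0617,.280],-.005);c=snap("wrist","w30");P,s=blob(c,*proj(c,(.5808,.0617,.056)),8,1);print(s,ray(c,*P,.056))
o=env.observe();a=load("w26")
Rct=None
r=load("w22")
R=Rt(o).as_matrix();Rct=c["R"]@R;tct=c["R"]@o["eef_pos"]+c["t"]
for n in("w14","w22","w30"):
    d=load(n);z=d["z_map"];vv,uu=np.nonzero((z>.05)&(z<.3));zz=z[vv,uu];P=((np.c_[(uu-d["cx"])/d["fx"]*zz,(vv-d["cy"])/d["fy"]*zz,zz]-tct)@Rct)*1e3
    for a,b in((158,168),(205,220)):
        q=P[(abs(P[:,1])<3)&(P[:,2]>a)&(P[:,2]<b)&(P[:,0]<60)&(P[:,0]>-30)];print(n,(a,b),len(q),np.percentile(q[:,0],[5,50,95]).round(1))
E
```

```text
time_s: 49.45
eef_pos: [0.5816, 0.271, 0.2356]
tool_rot: [0.001, 0.709, 0.705, 0.001]
contact_force: [0.2, 0.2, 1.6]
grip_width: 0.0449
finger_force: 0.0
time_s: 49.85
eef_pos: [0.5817, 0.2713, 0.236]
tool_rot: [0.001, 0.709, 0.705, 0.002]
contact_force: [-0.5, 0.2, 6.6]
grip_width: 0.0167
finger_force: 68.3
time_s: 50.35
eef_pos: [0.5798, 0.1749, 0.3039]
tool_rot: [0.0, 0.708, 0.706, 0.0]
contact_force: [0.3, 0.1, -1.4]
grip_width: 0.0168
finger_force: 69.8
time_s: 50.75
eef_pos: [0.5795, 0.0781, 0.3035]
tool_rot: [-0.0, 0.71, 0.704, 0.0]
contact_force: [-0.3, 0.5, -1.1]
grip_width: 0.0168
finger_force: 69.8
t 50.75 pos [0.5795 0.0781 0.3035] x [0.008 1.    0.   ] y [ 1.    -0.008  0.   ] F [-0.3  0.5 -1.1] w 0.0168 ff 69.8 q6 [-0.07  0.28  1.66  0.    1.2  -0.06]
shift tool mm [-16.4   1.1  23.5] rot [ 0.    -0.    -0.003] 
[ 17.   15.5 213.5] [0.57984048 0.06076881 0.056     ]
w14 (158, 168) 126 [7.5 8.2 8.9]
w14 (205, 220) 54 [1.3 2.3 2.9]
w22 (158, 168) 102 [12.1 12.8 13.3]
w22 (205, 220) 39 [6.2 7.  7.6]
w30 (158, 168) 106 [7.1 7.8 8.4]
w30 (205, 220) 44 [1.  1.9 2.5]
```

```bash

python3 drive.py '[[-0.0165,0.001,0.012,0,0,0,0.01],[0,0,0.012,0,0,0,0.01],[0,0,0,0,0,0,0.01],[0,0,0,0,0,0,0.01]]'| grep -E "pos|force"
python3 drive.py '[[0,0,0.006,0,0,0,0.01],[0,0,0,0,0,0,0.01]]'| grep -E "pos|force"
python3 drive.py '[[0,0,0.006,0,0,0,0.01],[0,0,0,0,0,0,0.01]]'| grep -E "pos|force"
python3 -c "
from h import *
st()"
```

```text
eef_pos: [0.5801, 0.0632, 0.2784]
contact_force: [-0.0, 0.4, -0.9]
finger_force: 69.8
eef_pos: [0.5802, 0.0629, 0.2728]
contact_force: [0.6, 0.4, -1.4]
finger_force: 69.8
eef_pos: [0.5802, 0.0627, 0.2667]
contact_force: [0.5, -0.1, -0.9]
finger_force: 69.8
t 51.6 pos [0.5802 0.0627 0.2667] x [0.006 1.    0.   ] y [ 1.    -0.006 -0.001] F [ 0.5 -0.1 -0.9] w 0.0168 ff 69.8 q6 [-0.1   0.32  1.69 -0.    1.13 -0.09]
```

```bash

python3 drive.py '[[-0.0007,0.0003,0.005,0,0,0,0.01],[0,0,0,0,0,0,0.01]]' | grep -E "pos|force"
python3 drive.py '[[0,0,0.006,0,0,0,0.01],[0,0,0,0,0,0,0.01]]' | grep -E "pos|force"
python3 drive.py '[[0,0,0.006,0,0,0,0.01],[0,0,0,0,0,0,0.01]]'| grep -E "pos|force"
python3 drive.py '[[0,0,0.006,0,0,0,0.01],[0,0,0,0,0,0,0.01]]'| grep -E "pos|force"
```

```text
eef_pos: [0.5804, 0.0618, 0.2616]
contact_force: [0.3, 0.2, -0.1]
finger_force: 69.8
eef_pos: [0.5803, 0.0619, 0.2554]
contact_force: [0.2, 0.1, -0.6]
finger_force: 69.8
eef_pos: [0.5803, 0.0619, 0.2495]
contact_force: [0.6, -0.3, -1.9]
finger_force: 69.8
eef_pos: [0.5803, 0.0619, 0.2435]
contact_force: [0.2, -0.8, -1.2]
finger_force: 69.8
```

Seat expected near TCP z 0.234.

```bash

python3 drive.py '[[0,0,0.006,0,0,0,0.01],[0,0,0,0,0,0,0.01]]' | grep -E "pos|force"
python3 drive.py '[[0,0,0.004,0,0,0,0.01],[0,0,0,0,0,0,0.01]]' | grep -E "pos|force"
python3 drive.py '[[0,0,0.0025,0,0,0,0.01],[0,0,0,0,0,0,0.01]]'| grep -E "pos|force"
python3 -c "
from h import *
st()"
```

```text
eef_pos: [0.5803, 0.0619, 0.2375]
contact_force: [-0.2, 0.5, -0.4]
finger_force: 69.8
eef_pos: [0.5808, 0.0619, 0.2342]
contact_force: [-0.8, 0.3, 0.1]
finger_force: 69.9
eef_pos: [0.5811, 0.0619, 0.2339]
contact_force: [-4.9, 0.3, 12.6]
finger_force: 71.4
t 53.0 pos [0.5811 0.0619 0.2339] x [ 0.006  1.    -0.   ] y [ 1.    -0.006 -0.   ] F [-4.9  0.3 12.6] w 0.0167 ff 71.4 q6 [-0.1   0.37  1.7  -0.    1.07 -0.09]
```

```bash

python3 drive.py '[[0,0,0.002,0,0,0,0.01],[0,0,-0.004,0,0,0,0.01],[0,0,0,0,0,0,0.045],[0,0,0,0,0,0,0.045],[0,0,0,0,0,0,0.045]]' >/dev/null
python3 drive.py '[[0,0,-0.04,0,0,0,0.045],[0,0,-0.05,0,0,0,0.045],[0,0,-0.04,0,0,0,0.045],[0.025,-0.04,0,0,0,0,0.045],[0.025,-0.04,0,0,0,0,0.045]]' >/dev/null
python3 drive.py '[[0,0,0,0,0,0,0.045],[0,0,0,0,0,0,0.045]]' >/dev/null
cat > chk.py <<'E'
from h import *
import sys
c=snap("wrist",sys.argv[1]);st()
z=c["z_map"];vv,uu=np.nonzero(z>.05);zz=z[vv,uu];P=(np.c_[(uu-c["cx"])/c["fx"]*zz,(vv-c["cy"])/c["fy"]*zz,zz]-c["t"])@c["R"]
for x in(.4213,.5012,.5808):
    q=P[(abs(P[:,0]-x)<.015)&(abs(P[:,1]-.057)<.022)&(P[:,2]>.07)&(P[:,2]<.1)]
    if len(q):print("pin head top z",np.percentile(q[:,2],80).round(4),"centre",q[:,:2].mean(0).round(4),len(q),end=" ")
    h=P[(abs(P[:,0]-x-.004)<.03)&(P[:,2]>.026)&(P[:,2]<.046)&(P[:,1]>.11)&(P[:,1]<.19)&(abs(P[:,0]-x)>.006)];print("bow ymax",np.percentile(h[:,1],99.7).round(4),"hook top z",np.percentile(h[:,2],70).round(4),end=" ")
    b=P[(abs(P[:,0]-x)<.008)&(P[:,2]>.05)&(P[:,2]<.065)&(P[:,1]>.14)&(P[:,1]<.2)];print("bar ymin",b[:,1].min().round(4))
ascii(c,.39,.62,.112,.19,.026,.046)
E
python3 chk.py w31
```

```text
t 54.25 pos [0.5012 0.1124 0.364 ] x [ 0.006  1.    -0.   ] y [ 1.    -0.006  0.001] F [-0.3 -0.2  0.7] w 0.0447 ff 0.0 q6 [-0.02  0.03  1.81 -0.    1.29 -0.01]
pin head top z 0.0808 centre [0.4222 0.0638] 409 bow ymax 0.1771 hook top z 0.0367 bar ymin 0.1606
pin head top z 0.0808 centre [0.5011 0.0636] 391 bow ymax 0.1786 hook top z 0.0366 bar ymin 0.16
pin head top z 0.0809 centre [0.5798 0.063 ] 408 bow ymax 0.1763 hook top z 0.0367 bar ymin 0.1597
0.184 .........###..................................................###...........
0.180 .........###..................................................###...........
0.176 .........######..................###..####..................#####...........
0.172 .....##...#######..............#####..######..............#######..##.......
0.168 ....###..#########.............#####..#######............########..####.....
0.164 ....###...##.######...........####.......#####..........#####.###..#####....
0.160 ...####....#...####...........####........####..........####..#....#####....
0.156 ...####.........####..........####.........####.........#
[... 232 characters left out ...]
...####.........###..........####...
0.140 ...#################.........##################.........#################...
0.136 ...#################.........##################.........#################...
0.132 ....################.........##################.........#################...
0.128 ...#################.........##################.........#################...
0.124 ....################..........#################.........#################...
0.120 ....################.........#################..........################....
0.116 ...###############............###############...........###############.....
0.112 ...###############............##############............##############......
```

```bash

python3 drive.py '[[-0.045,0.02,0,0,0,0,0.05],[-0.045,0.02,0,0,0,0,0.05],[-0.045,0.02,0,0,0,0,0.05],[-0.045,0.02,0,0,0,0,0.05],[-0.018,0.006,0,0,0,0,0.05]]' >/dev/null
python3 drive.py '[[0,0,0,0,0,0,0.05],[0,0,0.03,0,0,0,0.05],[0,0,0,0,0,0,0.05]]' >/dev/null
python3 - <<'E'
from h import *
st();delta([.586,-.0855,.229],-.005);t=snap("top","t3")
c=snap("wrist","w32")
z=c["z_map"];vv,uu=np.nonzero(z>.05);zz=z[vv,uu];P=(np.c_[(uu-c["cx"])/c["fx"]*zz,(vv-c["cy"])/c["fy"]*zz,zz]-c["t"])@c["R"]
q=P[(abs(P[:,0]-.586)<.02)&(abs(P[:,1]+.0855)<.02)&(P[:,2]>.06)&(P[:,2]<.1)];print(len(q),q.mean(0) if len(q) else "",q.min(0) if len(q) else "",q.max(0) if len(q) else "")
E
```

```text
t 55.05 pos [ 0.5845 -0.0849  0.3299] x [0.006 1.    0.003] y [ 1.    -0.006 -0.008] F [-1.6  1.3 -0.4] w 0.0498 ff 0.0 q6 [-0.35  0.27  1.62  0.    1.26 -0.34]
shift tool mm [ -0.9   2.3 100.9] rot [-0.008 -0.003 -0.001] 
503 [ 0.58492031 -0.0813917   0.08002182] [ 0.57601611 -0.0924443   0.06006072] [ 0.59390807 -0.0752942   0.08740184]
```

```bash

python3 drive.py '[[0,0.001,0.04,0,0,0,0.05],[0,0,0.04,0,0,0,0.05],[0,0,0.02,0,0,0,0.05],[0,0,0,0,0,0,0.05]]'
python3 drive.py '[[0,0,0,0,0,0,0.01],[0,0,0,0,0,0,0.01],[0,0,0,0,0,0,0.01],[0,0,0,0,0,0,0.01]]' 50
python3 drive.py '[[0.0009,-0.0127,0,0,0,0.15,0.01],[0.0009,-0.0127,0,0,0,0.15,0.01],[0.0009,-0.0127,0,0,0,0.15,0.01],[0,0,0,0,0,0,0.01]]'
python3 -c "
from h import *
st()"
```

```text
time_s: 55.55
eef_pos: [0.5857, -0.085, 0.2317]
tool_rot: [-0.003, 0.709, 0.705, -0.001]
contact_force: [0.3, 0.8, 0.4]
grip_width: 0.05
finger_force: 0.0
time_s: 55.95
eef_pos: [0.5867, -0.0864, 0.2368]
tool_rot: [-0.0, 0.709, 0.705, -0.001]
contact_force: [-8.8, 0.4, 10.1]
grip_width: 0.0161
finger_force: 48.8
time_s: 56.35
eef_pos: [0.5495, -0.0779, 0.2368]
tool_rot: [0.001, 0.849, 0.529, -0.0]
contact_force: [-7.3, -2.6, 8.0]
grip_width: 0.0155
finger_force: 50.8
t 56.35 pos [ 0.5495 -0.0779  0.2368] x [ 0.441  0.897 -0.002] y [ 0.897 -0.441  0.001] F [-7.3 -2.6  8. ] w 0.0155 ff 50.8 q6 [-0.36  0.3   1.79 -0.    1.05  0.1 ]
```

```bash

python3 drive.py '[[0.0009,-0.0127,0,0,0,0.15,0.01],[0.0009,-0.0127,0,0,0,0.15,0.01],[0.0009,-0.0127,0,0,0,0.15,0.01],[0,0,0,0,0,0,0.01]]'
python3 drive.py '[[0.0009,-0.0127,0,0,0,0.15,0.01],[0.0009,-0.0127,0,0,0,0.15,0.01],[0.0009,-0.0127,0,0,0,0.15,0.01],[0,0,0,0,0,0,0.01]]'
python3 -c "
from h import *
st()"
```

```text
time_s: 56.75
eef_pos: [0.5203, -0.0546, 0.2368]
tool_rot: [0.002, 0.946, 0.325, -0.0]
contact_force: [-7.4, -5.8, 8.4]
grip_width: 0.016
finger_force: 51.4
time_s: 57.15
eef_pos: [0.5034, -0.02, 0.2367]
tool_rot: [0.002, 0.994, 0.107, -0.002]
contact_force: [-15.0, -6.0, 16.6]
grip_width: 0.0159
finger_force: 52.3
t 57.15 pos [ 0.5034 -0.02    0.2367] x [ 0.977  0.212 -0.004] y [ 0.212 -0.977  0.003] F [-15.   -6.   16.6] w 0.0159 ff 52.3 q6 [-0.28  0.18  1.93 -0.    1.03  1.08]
```

```bash

python3 drive.py '[[-0.001,-0.0125,0,0,0,0.14,0.01],[0,0,0,0,0,0,0.01]]'
python3 drive.py '[[0,-0.004,0,0,0,0,0.01],[0,0,0,0,0,0,0.01]]'
python3 drive.py '[[0,-0.004,0,0,0,0,0.01],[0,0,0,0,0,0,0.01]]'
python3 -c "
from h import *
st()"
```

```text
time_s: 57.35
eef_pos: [0.5006, -0.008, 0.2368]
tool_rot: [0.001, 0.999, 0.037, 0.0]
contact_force: [-9.3, -3.5, 11.1]
grip_width: 0.0156
finger_force: 51.7
time_s: 57.55
eef_pos: [0.5003, -0.005, 0.2367]
tool_rot: [0.002, 0.999, 0.038, -0.0]
contact_force: [-10.7, -8.9, 11.5]
grip_width: 0.0159
finger_force: 51.6
time_s: 57.75
eef_pos: [0.5002, -0.0033, 0.2367]
tool_rot: [0.006, 0.999, 0.039, -0.001]
contact_force: [-11.2, -23.1, 8.0]
grip_width: 0.0158
finger_force: 51.8
t 57.75 pos [ 0.5002 -0.0033  0.2367] x [ 0.997  0.077 -0.002] y [ 0.077 -0.997  0.011] F [-11.2 -23.1   8. ] w 0.0158 ff 51.8 q6 [-0.25  0.17  1.94 -0.01  1.03  1.25]
```

```bash

python3 drive.py '[[0,-0.003,0,0,0,0,0.01],[0,0,0,0,0,0,0.01]]'
python3 drive.py '[[0,0.006,0,0,0,0,0.01],[0,0,0,0,0,0,0.05],[0,0,0,0,0,0,0.05],[0,0,-0.04,0,0,0,0.05],[0,0,-0.05,0,0,0,0.05]]'
python3 drive.py '[[0,0,-0.04,0,0,0,0.06],[-0.03,-0.045,0,0,0,0,0.06],[-0.02,-0.045,0,0,0,0,0.06],[0,0,0,0,0,0,0.06],[0,0,0,0,0,0,0.06]]'
python3 chk.py w33
```

```text
time_s: 57.95
eef_pos: [0.5001, -0.0022, 0.2368]
tool_rot: [0.008, 0.999, 0.039, -0.0]
contact_force: [-11.6, -34.7, 7.0]
grip_width: 0.0156
finger_force: 52.2
time_s: 58.45
eef_pos: [0.4991, -0.002, 0.3234]
tool_rot: [-0.001, 0.999, 0.038, -0.002]
contact_force: [1.3, -0.1, 0.9]
grip_width: 0.0502
finger_force: 0.0
time_s: 58.95
eef_pos: [0.4457, 0.0812, 0.3647]
tool_rot: [0.0, 0.999, 0.039, 0.001]
contact_force: [0.2, 0.2, -0.6]
grip_width: 0.06
finger_force: 0.0
t 59.0 pos [0.4462 0.0804 0.3646] x [0.997 0.076 0.002] y [ 0.076 -0.997  0.001] F [ 0.3 -0.4  0.6] w 0.0598 ff 0.0 q6 [-0.09 -0.13  1.97 -0.    1.3   1.41]
pin head top z 0.081 centre [0.423  0.0524] 409 bow ymax 0.1688 hook top z 0.0368 bar ymin 0.1546
pin head top z 0.0811 centre [0.5019 0.0521] 476 bow ymax 0.1685 hook top z 0.0366 bar ymin 0.1536
pin head top z 0.0812 centre [0.5803 0.0519] 681 bow ymax 0.1679 hook top z 0.0368 bar ymin 0.1539
0.184 .........###.........................#........................###...........
0.180 .........###.........................##.......................###...........
0.176 .....
[... 699 characters left out ...]
#######.........####.........####...
0.140 ....############.###.........##################.........#################...
0.136 ...#################.........##################.........#################...
0.132 ....############.###.........##################.........#################...
0.128 ....############.###.........##################.........#################...
0.124 ...#################.........##################.........#################...
0.120 ....################.........##################.........#################...
0.116 ....###.###.#.#.####.........#####.############.........#################...
0.112 ....##.........#####...........##.........#####.........###.........#####...
```

```bash
python3 -c "
from cell import env
print(env.hand_in())"
```

```text
the job is handed in; nothing more can be done
None
```

The job is handed in: all three hooks are clipped with their gates shut and pinned with the heads seated, and the lever was then thrown fully over. In the last depth check each eye was drawn out about 6 mm, and the meter and reel were not touched.

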